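# Recharge and load the wire-spool drying stand

### The job

Get the drying stand ready: set every fresh desiccant ball from the white rack into the steel pot with the old beads, then take the stirrer and, with its foot right down among the beads, stir them together in circles about halfway between the middle and the wall, at least five full rounds one way, until every old bead has shifted; stand the stirrer back in its holder, foot down. Also thread every wire spool on the bench, lying flat, onto the stand's spindle, pushed fully down one upon another (before or after the stirring, as you like). Keep all beads and balls in the pot, and do not disturb the white bottle.

Things in the scene. Friction and masses are not known exactly. Their poses are not given: they have to be found in the camera images.
- pot_floor (a point): centre of the inner floor of the open round steel pot that is fixed on one end of the aluminium drying stand (base plate 175 x 360 x 12 mm, its long side along its y axis, bolted down). The pot is 80 mm in inner radius with a 4 mm wall; its rim is 80 mm above this point; this point is 17 mm above the bench. z is up; the spindle stands 190 mm away in this frame's +y direction
- spindle_base (a point): foot of the upright steel spindle on the other end of the drying stand, on top of the base plate, 12 mm above the bench. The spindle is 14 mm in diameter and 74 mm tall, its tip narrowing over the last 6 mm
- holder_floor (a point): centre of the inner floor of the fixed grey stirrer holder, an open round cup on the bench: inner radius 22 mm, outer radius 26 mm (its foot 40 mm), rim 52 mm above this point; this point is 6 mm above the bench
- stirrer: stirrer standing in its holder, 150 mm tall, 160 g: a round steel foot 30 mm in diameter and 12 mm thick, a 12 mm rod, and at the top a square wooden grip 24 x 24 mm that runs from 95 to 150 mm above the foot's underside. Origin: centre of the foot's underside; z runs up the rod, x and y are square to the grip's faces. It may pivot in the fingers when pushed
- bead1: old desiccant bead, a hard, smooth (friction about 0.25) white ball 26 mm in diameter, 15 g, lying in the pot from the start. Origin: its centre
- bead2: old desiccant bead, a hard, smooth (friction about 0.25) white ball 26 mm in diameter, 15 g, lying in the pot from the start. Origin: its centre
- bead3: old desiccant bead, a hard, smooth (friction about 0.25) white ball 26 mm in diameter, 15 g, lying in the pot from the start. Origin: its centre
- bead4: old desiccant bead, a hard, smooth (friction about 0.25) white ball 26 mm in diameter, 15 g, lying in the pot from the start. Origin: its centre
- bead5: old desiccant bead, a hard, smooth (friction about 0.25) white ball 26 mm in diameter, 15 g, lying in the pot from the start. Origin: its centre
- bead6: old desiccant bead, a hard, smooth (friction about 0.25) white ball 26 mm in diameter, 15 g, lying in the pot from the start. Origin: its centre
- fresh1: fresh desiccant ball, hard, smooth (friction about 0.25) and white, 36 mm in diameter, 50 g (35 to 70 g), when present standing in one of the three ring nests of a fixed white rack (plate 250 x 70 x 10 mm, nests 80 mm apart along it, each a ring 34 mm across whose top is 18 mm above the bench); the ball's centre is 32 mm above the bench there. Origin: its centre. May be absent
- fresh2: fresh desiccant ball, hard, smooth (friction about 0.25) and white, 36 mm in diameter, 50 g (35 to 70 g), when present standing in one of the three ring nests of a fixed white rack (plate 250 x 70 x 10 mm, nests 80 mm apart along it, each a ring 34 mm across whose top is 18 mm above the bench); the ball's centre is 32 mm above the bench there. Origin: its centre. May be absent
- fresh3: fresh desiccant ball, hard, smooth (friction about 0.25) and white, 36 mm in diameter, 50 g (35 to 70 g), when present standing in one of the three ring nests of a fixed white rack (plate 250 x 70 x 10 mm, nests 80 mm apart along it, each a ring 34 mm across whose top is 18 mm above the bench); the ball's centre is 32 mm above the bench there. Origin: its centre. May be absent
- spool1: spool of copper wire with grey flanges, when present lying flat on the bench, its bore upright: 62 mm in diameter, 28 mm high, bore 22 mm, 120 g (84 to 170 g). Origin: centre of its underside; z along the bore; either way up will do. May be absent
- spool2: spool of copper wire with grey flanges, when present lying flat on the bench, its bore upright: 62 mm in diameter, 28 mm high, bore 22 mm, 120 g (84 to 170 g). Origin: centre of its underside; z along the bore; either way up will do. May be absent
- spool3: spool of copper wire with grey flanges, when present lying flat on the bench, its bore upright: 62 mm in diameter, 28 mm high, bore 22 mm, 120 g (84 to 170 g). Origin: centre of its underside; z along the bore; either way up will do. May be absent
- bottle: bystander: white bottle 60 mm in diameter, 150 mm tall, standing beyond the work. Origin: centre of its underside
Things that resemble listed ones, but are neither listed nor needed, are in the scene too. Leave any brown or yellow look-alike of the spool2 alone.

How it is judged:
By the outcome, as a careful person would: the job done as asked, in the order asked, and still so for the second after the job is handed in, with the robot touching nothing.
Of fresh1, fresh2, fresh3 only 1 to 3 are there at a start; the rules pass over those that are not, and their reading is None.
Of spool1, spool2, spool3 only 1 to 3 are there at a start; the rules pass over those that are not, and their reading is None.
At some moment in a run one of spool1, spool2, spool3 may be knocked a few centimetres aside while the robot is not near it.
It also fails if it takes over 210 s, if anything falls off the work surface, if the arm or the gripper's body presses on something with over 40 N, if the wrist force passes 120 N, or if a joint passes its speed limit or range.

### The arm

A 6-joint arm with a two-finger parallel gripper is mounted at the origin on the work surface. World frame = base frame: x ahead of the robot, y to its left, z up, the work surface at z = 0. Lengths are in m, angles in rad, forces in N, time in s.
With the tool pointing down it reaches from about 0.325 to 0.775 m from the base axis. Payload 5.5 kg.
Tool frame: the origin (TCP) lies midway between the tips of the shut fingers; the grasp point (between the pads) lies 19 mm behind it (bot.grip_point_offset is the distance from the TCP to the grasp point, in m); z points along the fingers, y is the line along which they close (so a half turn about z gives the same grasp; the last joint's range is limited). The gripper opens to 88 mm and grips with 3 to 60 N. Pads are 20 mm wide; open, the fingers measure 115 mm over their backs; the gripper's body (75 mm by 178 mm) begins 61 mm behind the grasp point.
Start: joints at [-1.284, 0.091, 1.231, -0, 1.82, -0.057], TCP at [0.202, -0.565, 0.223] pointing down, gripper open.
Joint ranges: [-2.87, 2.87], [-0.86, 2.18], [0.17, 2.46], [-1.51, 4.65], [0.06, 2.69], [-2.65, 2.65]. Speed limits (rad/s): [2.57, 2.57, 3.01, 3.14, 3.14, 3.14].

### API

Orientations are given as a unit quaternion [x, y, z, w].
In Python, from plant import bot gives the robot as it stands. The module is installed in compiled form; this text tells all that it offers.
- The arm moves only by the tool move_arm, never from a script. Its argument "targets" is one flat list of numbers, 6 for each row, row after row: the shift along the tool's x, y, z normalised to -1 to 1, where 1 is 60 mm, then the turn, a rotation vector about the tool's x, y, z normalised to -1 to 1, where 1 is 90 degrees. In form: [tx, ty, tz, rx, ry, rz, tx, ty, tz, rx, ry, rz, ...]. A call has 1 to 5 rows; each row shifts and turns the commanded pose from where the row before left it, along the tool's axes as they then stand; what a row does not reach is not made up. A row lasts 1/8 s, in which the tool goes at most 62.5 mm and 10.7 degrees, less where a joint would pass 70% of its speed; a pose out of reach is approached as far as the arm can. A call with a number of a shift or a turn outside -1 to 1 is refused whole. A call with a gripper value outside its range is refused whole. "hand" is the opening, from 0 (shut) to 1 (fully open), set as the call begins (left out, the last holds). The fingers move at their own pace and stop on an object; the grip force is fixed at half the most. Time passes only in rows, so rows that do not move let the fingers close. It gives the time, the measured TCP pose, the force, the opening and the grip force at its end, in the units of the state.
- bot.state(): the state, without advancing time (a new reading comes with each control period).
- bot.grab_frame(name): name is "scene" or "side" or "wrist"; returns a dict with "image" (384x512x3 uint8, red, green, blue), "range_z" (384x512 float32, m along the optical axis (not along the pixel's ray), 0 where there is no reading), "K" (3x3 intrinsics, pixels), "eye" and "orientation" of the camera in the world. Camera axes: x right, y down, z forward; pixel columns grow to the right and rows downward; lengths in m; the calibration is good to about 2 mm. The wrist camera is an equidistant fisheye: a pixel r from the principal point sees the ray r / f radians off the axis. A picture is of the moment at which its call begins.
- bot.finish_job(): hands the job in; it is judged then, once.
The state is a dict: "time": time; "q": joint angles; "joint_velocities": joint speeds; "tau": joint torques, N m; "eef_pos": TCP position; "eef_rot": TCP orientation; "contact_force": force on the tool from outside, world axes, zero at the start; "ft_torque": the same for the moment, N m; "finger_gap": finger opening in m; "gripper_force": force on a finger pad.
Only numpy, scipy, OpenCV 4.12 (cv2) and the standard library are available. Lean on these libraries where they do the work, as an engineer would, in place of code of your own. Each camera call takes 0.05 s, during which the arm holds its last target. There are 200 camera calls.

## Working session

There is one attempt and no reset: what is moved stays moved. The work goes in short steps, Python scripts to look and compute and a tool call to move; the robot and the scene stay as the last step left them, time stands still between calls to the robot, and variables do not carry over. Pictures are saved under pics/ and viewed, at most 14 in all, crops included, and the job is handed in when it is done.

Besides the shell and the picture viewer there is one more tool, called by a JSON object that holds its "api" and its "payload". move_arm: Moves the arm, as the interface text tells. Scaled input: -1 to 1 covers 60 mm each way for a shift and 90 degrees each way for a turn. Its arguments: {"type":"object","properties":{"targets":{"type":"array"},"hand":{"type":"number"}},"required":["targets"]}

```bash
mkdir -p pics; cat > h.py <<'E'
import numpy as np, cv2
from plant import bot
from scipy.spatial.transform import Rotation as R
def cam(n,save=None):
    f=bot.grab_frame(n)
    if save: cv2.imwrite('pics/'+save+'.png',cv2.cvtColor(f['image'],cv2.COLOR_RGB2BGR))
    return f
def rot(f):
    o=np.array(f['orientation'],float)
    return o if o.shape==(3,3) else R.from_quat(o).as_matrix()
def ray(f,u,v,fish=False):
    K=f['K'];x=(u-K[0,2])/K[0,0];y=(v-K[1,2])/K[1,1]
    if fish:
        r=np.hypot(x,y)+1e-12;d=np.array([np.sin(r)*x/r,np.sin(r)*y/r,np.cos(r)])
    else: d=np.array([x,y,1.])
    return np.array(f['eye']),rot(f)@d
def plane(f,u,v,z,fish=False):
    e,d=ray(f,u,v,fish);return e+d*(z-e[2])/d[2]
def cloud(f):
    K=f['K'];h,w=f['range_z'].shape;u,v=np.meshgrid(np.arange(w),np.arange(h));Z=f['range_z']
    P=np.stack([(u-K[0,2])/K[0,0]*Z,(v-K[1,2])/K[1,1]*Z,Z],-1)
    return P@rot(f).T+np.array(f['eye'])
E
python3 - <<'E'
from h import *
for n in('scene','side','wrist'):
    f=cam(n,n+'0');print(n,f['eye'],f['orientation'],f['K'].tolist())
print(bot.state())
E
```

```text
scene [ 0.87532434 -0.61041939  0.60904828] [ 0.87052144  0.22630369 -0.10657774 -0.42381628] [[408.28131859707804, 0.0, 260.7939732184491], [0.0, 408.28131859707804, 187.7968017062464], [0.0, 0.0, 1.0]]
side [0.19081925 0.51559203 0.79115246] [-0.28493432  0.8960514  -0.32701521  0.09468569] [[378.5644885313509, 0.0, 254.72086730682153], [0.0, 378.5644885313509, 190.56983122987418], [0.0, 0.0, 1.0]]
wrist [ 0.27442297 -0.5390185   0.38280225] [ 0.80924483 -0.57008109 -0.08244463  0.11546961] [[297.3186396354542, 0.0, 257.1672802012747], [0.0, 297.3186396354542, 193.98630134315042], [0.0, 0.0, 1.0]]
{'time': 0.15, 'q': array([-1.28369873e+00,  9.17020426e-02,  1.23160631e+00,  5.16541781e-06,
        1.81979826e+00, -5.67168734e-02]), 'joint_velocities': array([ 0.00059833, -0.00067617, -0.00421381,  0.00066522, -0.00116244,
        0.00037426]), 'tau': array([ 1.42524801e-03, -4.47044063e+01, -4.06907701e+01,  6.99143414e-02,
        2.73735111e-02, -1.08765057e-04]), 'eef_pos': array([ 0.20217551, -0.56467415,  0.22175864]), 'eef_rot': array([ 9.85259913e-01,  1.71062359e-01, -8.45172668e-05, -7.52252191e-04]), 'contact_force': array([ 0.27754779, -0.09031043,  0.61005515]), 'ft_torque': array([ 0.00272482, -0.03865033, -0.03431618]), 'gripper_force': 0.0, 'finger_gap': 0.08783219892119537}
```

View pics/scene0.png

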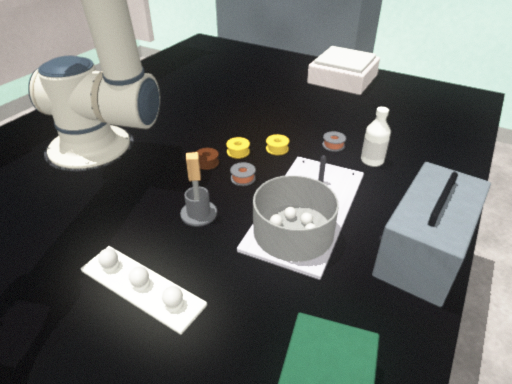

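View pics/side0.png

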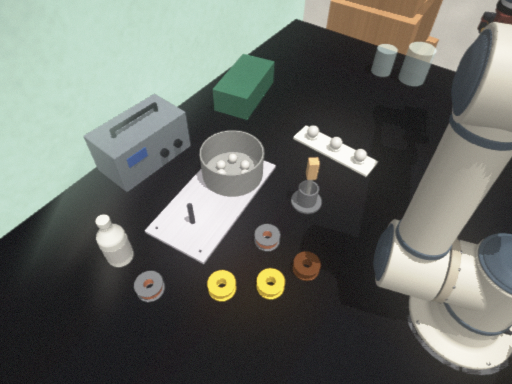

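The scene view shows three fresh balls at (108,259), (139,278), (172,298), the stirrer at (195,190), the pot at (295,215), and grey spools at (243,174) and (334,141). The side view shows the same two grey spools at (267,237) and (149,286), with the spindle at (190,213).

```bash
cat > loc.py <<'E'
from h import *
from scipy.optimize import least_squares
def circ(p,r=None):
    p=np.asarray(p)[:,:2]
    if r is None: g=lambda x:np.hypot(p[:,0]-x[0],p[:,1]-x[1])-x[2];x0=[*p.mean(0),.05]
    else: g=lambda x:np.hypot(p[:,0]-x[0],p[:,1]-x[1])-r;x0=p.mean(0)
    s=least_squares(g,x0,loss='soft_l1',f_scale=.002);return s.x,np.sqrt(np.mean(s.fun**2))
def box(P,u,v,s):return P[v-s:v+s,u-s:u+s].reshape(-1,3)
def sphere(p,r):
    s=least_squares(lambda c:np.linalg.norm(p-c,axis=1)-r,p.mean(0)-[0,0,.01],loss='soft_l1',f_scale=.002);return s.x
E
python3 - <<'E'
from loc import *
np.set_printoptions(precision=4,suppress=True)
for n,balls,sp,pot,spin,grip,cup,oth in(
 ('scene',[(108,259),(139,278),(172,298)],[(243,174),(334,141)],(295,215),(322,168),(194,167),(197,205),[(238,147),(277,144),(206,158),(376,140)]),
 ('side',[(313,132),(336,144),(361,156)],[(267,237),(149,286)],(232,163),(191,213),(313,168),(308,195),[(222,285),(271,283),(306,265),(116,243)])):
    f=cam(n);P=cloud(f)
    print(n)
    for b in balls:
        p=box(P,*b,13);p=p[(p[:,2]>.03)&(p[:,2]<.06)];print('ball',len(p),sphere(p,.018),p[:,2].max())
    for s in sp+oth[:3]:
        p=box(P,*s,18);q=p[(p[:,2]>.022)&(p[:,2]<.034)];print('spool',len(q),np.median(q[:,2]),(q.min(0)+q.max(0))[:2]/2,(q.max(0)-q.min(0))[:2],circ(q[np.linalg.norm(q[:,:2]-(q.min(0)+q.max(0))[:2]/2,axis=1)>.026]))
    p=box(P,*pot,60);q=p[(p[:,2]>.092)&(p[:,2]<.105)];print('rim',len(q),circ(q,.082),circ(q))
    p=box(P,*spin,14);q=p[(p[:,2]>.04)&(p[:,2]<.09)];print('spin',len(q),q[:,2].max(),np.median(q,0))
    p=box(P,*grip,20);q=p[(p[:,2]>.11)&(p[:,2]<.17)];print('grip',len(q),q.min(0),q.max(0),np.median(q,0)); t=q[q[:,2]>.152];print(len(t),t.mean(0),cv2.minAreaRect((t[:,:2]*1000).astype(np.float32)))
    p=box(P,*cup,25);q=p[(p[:,2]>.05)&(p[:,2]<.061)];print('cup',len(q),circ(q,.024),circ(q))
    p=box(P,*oth[3],30);q=p[(p[:,2]>.03)&(p[:,2]<.1)];print('bottle',len(q),circ(q,.03))
E
```

```text
scene
ball 284 [ 0.3757 -0.2925  0.0326] 0.052739150035347904
ball 311 [ 0.4556 -0.2976  0.0326] 0.05205391723389574
ball 334 [ 0.5353 -0.3025  0.0325] 0.051429588525408465
spool 292 0.02817566980116898 [0.4446 0.0795] [0.0626 0.0624] (array([0.4449, 0.0799, 0.0285]), np.float64(0.0016043148582676593))
spool 213 0.028410437376594877 [0.5861 0.3342] [0.0597 0.0604] (array([0.5859, 0.3342, 0.0286]), np.float64(0.001655239982149625))
spool 266 0.028416203267802198 [0.3983 0.1474] [0.1115 0.1195] (array([0.4022, 0.1442, 0.0539]), np.float64(0.01100718826129717))
spool 225 0.028365626109154718 [0.4582 0.2438] [0.0611 0.063 ] (array([0.4573, 0.2434, 0.0292]), np.float64(0.0018983246184970032))
spool 228 0.028262725085602958 [0.3289 0.0926] [0.062  0.0613] (array([0.3289, 0.0927, 0.0286]), np.float64(0.0014581010230206835))
rim 660 (array([ 0.6401, -0.0407]), np.float64(0.0014199758516951185)) (array([ 0.6401, -0.0408,  0.0816]), np.float64(0.0013565340423709932))
spin 107 0.08870402840372149 [0.6242 0.1447 0.066 ]
grip 311 [ 0.4138 -0.0978  0.1102] [ 0.4435 -0.0658  0.1582] [ 0.4323 -0.087
[... 1104 characters left out ...]
 0.0608] (array([0.3272, 0.0936, 0.0286]), np.float64(0.0014620313625591753))
rim 428 (array([ 0.6394, -0.0378]), np.float64(0.035677787864707856)) (array([ 0.6395, -0.0379,  0.0822]), np.float64(0.03558248488005488))
spin 78 0.08744632515066231 [0.6172 0.1535 0.0679]
grip 235 [ 0.4098 -0.0954  0.1103] [ 0.4422 -0.0637  0.1588] [ 0.4235 -0.0729  0.1437]
90 [ 0.426  -0.0783  0.1559] ((426.6697998046875, -79.63407135009766), (23.595285415649414, 24.709278106689453), 32.95486068725586)
cup 146 (array([ 0.4259, -0.0794]), np.float64(0.006370738966649932)) (array([ 0.4258, -0.0793,  0.0235]), np.float64(0.006250407546377929))
bottle 615 (array([0.7003, 0.3179]), np.float64(0.0030244935308670093))
```

{"api": "move_arm", "payload": {"targets": [0,0,0,0,0,-0.117,0,0,0,0,0,-0.117,0,0,0,0,0,-0.117,0,0,0,0,0,-0.117,0,0,0,0,0,-0.117], "hand": 0.7}}

```text
time: 0.88
eef_pos: [0.2022, -0.5648, 0.2224]
eef_rot: [0.805, 0.593, 0.0, -0.0]
contact_force: [-0.0, 0.4, 0.3]
finger_gap: 0.061
gripper_force: 0.0
```

{"api": "move_arm", "payload": {"targets": [0,0,0,0,0,-0.117,0,0,0,0,0,-0.117,0,0,0,0,0,-0.117,0,0,0,0,0,-0.117,0,0,0,0,0,-0.117]}}

```text
time: 1.5
eef_pos: [0.2022, -0.5649, 0.2224]
eef_rot: [0.459, 0.888, 0.0, -0.0]
contact_force: [0.4, 0.9, 1.0]
finger_gap: 0.0614
gripper_force: 0.0
```

{"api": "move_arm", "payload": {"targets": [0,0,0,0,0,-0.117,0,0,0,0,0,-0.117,0,0,0,0,0,-0.117,0,0,0,0,0,-0.117,0,0,0,0,0,-0.117]}}

```text
time: 2.12
eef_pos: [0.2447, -0.548, 0.221]
eef_rot: [0.062, 0.998, -0.006, -0.011]
contact_force: [1.5, -1.4, -0.1]
finger_gap: 0.0613
gripper_force: 0.0
```

```bash
cat > st.py <<'E'
from h import *
import sys
np.set_printoptions(precision=4,suppress=True)
def go(x,y,z,s=None,psi=180):
    "total shift, tool units, from here to the goal; and remaining turn"
    s=s or bot.state();r=R.from_quat(s['eef_rot']);d=r.inv().apply(np.array([x,y,z])-s['eef_pos'])/.06
    g=R.from_matrix(np.array([[np.cos(np.radians(psi)),np.sin(np.radians(psi)),0],[np.sin(np.radians(psi)),-np.cos(np.radians(psi)),0],[0,0,-1.]]).T.T)
    print('shift',d,'turn',(r.inv()*g).as_rotvec()/(np.pi/2))
if __name__=='__main__':
    s=bot.state();print(s['time'],s['eef_pos'],s['q'],s['finger_gap'],s['contact_force'])
    a=[float(v) for v in sys.argv[1:]]
    if a: go(*a[:3],psi=a[3] if len(a)>3 else 180)
E
python3 st.py .3755 -.293 .12
```

```text
2.125 [ 0.2447 -0.548   0.221 ] [-1.1925  0.0913  1.2336 -0.0266  1.8156 -2.6452] 0.06127448418122455 [ 1.4678 -1.3539 -0.0904]
shift [-1.6715  4.5101  1.5864] turn [-0.0076 -0.0146 -0.0793]
```

{"api": "move_arm", "payload": {"targets": [-0.33,0.9,0,0,0,0,-0.33,0.9,0,0,0,0,-0.33,0.9,0,0,0,0,-0.33,0.9,0,0,0,0,-0.33,0.9,0,0,0,0]}}

```text
time: 2.75
eef_pos: [0.3784, -0.2892, 0.2158]
eef_rot: [0.061, 0.998, -0.006, -0.011]
contact_force: [1.0, 0.4, -0.9]
finger_gap: 0.0617
gripper_force: 0.0
```

{"api": "move_arm", "payload": {"targets": [0,0,0,0,0,-0.079,0,0,0,0,0,0]}}

```text
time: 3.0
eef_pos: [0.3782, -0.2904, 0.2159]
eef_rot: [-0.001, 1.0, -0.005, -0.011]
contact_force: [-0.0, -0.9, -1.5]
finger_gap: 0.0613
gripper_force: 0.0
```

```bash
python3 st.py .3755 -.293 .10
```

```text
3.0 [ 0.3782 -0.2904  0.2159] [-0.7098 -0.2316  1.5507 -0.0231  1.8323 -2.2892] 0.061324742697934455 [-0.0244 -0.8798 -1.4838]
shift [ 0.0019 -0.0233  1.932 ] turn [-0.0067 -0.014   0.0017]
```

{"api": "move_arm", "payload": {"targets": [0,0,0,-0.007,-0.014,0.002,0,-0.03,0.8,0,0,0,0,0,0.8,0,0,0,0,0,0,0,0,0]}}

```text
time: 3.5
eef_pos: [0.3754, -0.2918, 0.1156]
eef_rot: [0.002, 1.0, 0.003, -0.003]
contact_force: [0.2, 0.2, 0.6]
finger_gap: 0.0619
gripper_force: 0.0
```

```bash
python3 st.py .3755 -.293 .015
```

```text
3.5 [ 0.3754 -0.2918  0.1156] [-0.7331 -0.2352  1.7308  0.0011  1.655  -2.2994] 0.06185494475799824 [0.2307 0.1983 0.6205]
shift [-0.0114 -0.0314  1.6758] turn [ 0.0043 -0.0038 -0.0028]
```

{"api": "move_arm", "payload": {"targets": [0,-0.02,0.6,0,0,0,0,0,0.6,0,0,0,0,0,0.47,0,0,0,0,0,0,0,0,0]}}

```text
time: 4.0
eef_pos: [0.3774, -0.294, 0.0198]
eef_rot: [0.001, 1.0, 0.001, -0.001]
contact_force: [-0.0, -0.2, 0.8]
finger_gap: 0.0614
gripper_force: 0.0
```

{"api": "move_arm", "payload": {"targets": [0,0,0,0,0,0,0,0,0,0,0,0,0,0,0,0,0,0], "hand": 0.3}}

```text
time: 4.38
eef_pos: [0.3785, -0.2942, 0.021]
eef_rot: [0.001, 1.0, -0.0, 0.001]
contact_force: [-0.3, 1.1, 1.1]
finger_gap: 0.0348
gripper_force: 26.1
```

{"api": "move_arm", "payload": {"targets": [0,0,-0.6,0,0,0,0,0,-0.8,0,0,0,0,0,-0.8,0,0,0,0,0,0,0,0,0]}}

```text
time: 4.88
eef_pos: [0.3795, -0.2953, 0.157]
eef_rot: [0.0, 1.0, -0.003, 0.003]
contact_force: [-0.5, -1.0, -0.6]
finger_gap: 0.0349
gripper_force: 30.0
```

{"api": "move_arm", "payload": {"targets": [-0.87,0.85,0,0,0,0,-0.87,0.85,0,0,0,0,-0.87,0.85,0,0,0,0,-0.87,0.85,0,0,0,0,-0.87,0.85,0,0,0,0]}}

```text
time: 5.5
eef_pos: [0.6024, -0.074, 0.1504]
eef_rot: [0.0, 1.0, 0.0, -0.001]
contact_force: [0.9, -0.8, -0.1]
finger_gap: 0.0348
gripper_force: 30.0
```

{"api": "move_arm", "payload": {"targets": [0,0,0,0,0,0,0,0,0,0,0,0]}}

```text
time: 5.75
eef_pos: [0.601, -0.0757, 0.1504]
eef_rot: [0.0, 1.0, 0.0, -0.001]
contact_force: [0.5, -0.1, -0.1]
finger_gap: 0.0347
gripper_force: 30.0
```

```bash
python3 st.py .640 -.040 .05; python3 - <<'E'
from h import *
cam('scene','s1')
f=cam('wrist')
import cv2
a=cv2.imread('pics/s1.png');b=cv2.cvtColor(f['image'],cv2.COLOR_RGB2BGR)
cv2.imwrite('pics/c1.png',cv2.resize(np.hstack([a,b]),(800,300)))
E
```

```text
5.75 [ 0.601  -0.0757  0.1504] [-0.1816  0.1065  1.3419  0.0002  1.6959 -1.752 ] 0.03465636248525758 [ 0.4845 -0.1377 -0.0876]
shift [-0.6541  0.5947  1.6716] turn [ 0.0005 -0.0017 -0.0002]
```

View pics/c1.png

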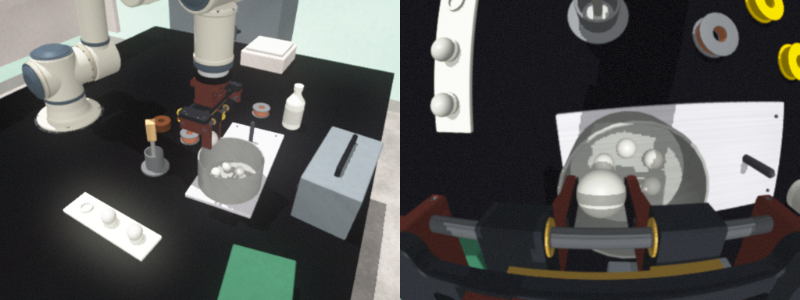

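The picture shows the ball held between the fingers at about (600,190) of the right half, just short of the pot centre, with two balls left on the rack.

{"api": "move_arm", "payload": {"targets": [-0.65,0.6,0,0,0,0,0,0,0.6,0,0,0,0,0,0.6,0,0,0,0,0,0.45,0,0,0,0,0,0,0,0,0]}}

```text
time: 6.48
eef_pos: [0.6384, -0.0409, 0.0502]
eef_rot: [0.001, 1.0, 0.001, -0.003]
contact_force: [0.7, 0.3, -0.7]
finger_gap: 0.0348
gripper_force: 30.0
```

{"api": "move_arm", "payload": {"targets": [0,0,0,0,0,0,0,0,0,0,0,0,0,0,0,0,0,0], "hand": 0.6}}

```text
time: 6.85
eef_pos: [0.6414, -0.0399, 0.0544]
eef_rot: [0.001, 1.0, 0.0, 0.001]
contact_force: [-0.3, -0.0, 0.2]
finger_gap: 0.0524
gripper_force: 0.0
```

{"api": "move_arm", "payload": {"targets": [0,0,-0.6,0,0,0,0,0,-0.6,0,0,0,0,0,-0.5,0,0,0,0,0,0,0,0,0]}}

```text
time: 7.35
eef_pos: [0.6422, -0.0399, 0.1588]
eef_rot: [0.0, 1.0, 0.0, 0.003]
contact_force: [-0.5, 0.4, 0.0]
finger_gap: 0.0522
gripper_force: 0.0
```

```bash
python3 st.py .4556 -.298 .13
```

```text
7.35 [ 0.6422 -0.0399  0.1588] [-0.1153  0.1988  1.2256  0.0008  1.7106 -1.6852] 0.05221875805688223 [-0.5389  0.3909  0.0354]
shift [ 3.1103 -4.3042  0.4585] turn [ 0.      0.0043 -0.0005]
```

{"api": "move_arm", "payload": {"targets": [0.52,-0.72,0,0,0,0,0.52,-0.72,0,0,0,0,0.52,-0.72,0,0,0,0,0.52,-0.72,0,0,0,0,0.52,-0.72,0,0,0,0]}}

```text
time: 7.98
eef_pos: [0.4828, -0.2565, 0.1526]
eef_rot: [0.0, 1.0, 0.001, -0.001]
contact_force: [1.5, -0.2, 0.0]
finger_gap: 0.0525
gripper_force: 0.0
```

{"api": "move_arm", "payload": {"targets": [0.52,-0.71,0,0,0,0,0,0,0.6,0,0,0,0,0,0,0,0,0], "hand": 0.7}}

```text
time: 8.35
eef_pos: [0.4509, -0.2972, 0.1139]
eef_rot: [0.001, 1.0, 0.003, -0.003]
contact_force: [0.3, 0.8, -0.3]
finger_gap: 0.061
gripper_force: 0.0
```

```bash
python3 st.py .4556 -.298 .013
```

```text
8.35 [ 0.4509 -0.2972  0.1139] [-0.6462 -0.0565  1.5721  0.0007  1.6345 -2.2147] 0.060987795417156286 [ 0.2676  0.8209 -0.3093]
shift [-0.089  -0.0231  1.681 ] turn [ 0.0037 -0.0041 -0.0014]
```

{"api": "move_arm", "payload": {"targets": [-0.08,-0.02,0.6,0,0,0,0,0,0.6,0,0,0,0,0,0.44,0,0,0,0,0,0,0,0,0]}}

```text
time: 8.85
eef_pos: [0.4571, -0.2976, 0.018]
eef_rot: [-0.0, 1.0, 0.002, -0.002]
contact_force: [0.3, 0.6, -0.0]
finger_gap: 0.0615
gripper_force: 0.0
```

{"api": "move_arm", "payload": {"targets": [0,0,0,0,0,0,0,0,0,0,0,0,0,0,0,0,0,0], "hand": 0.3}}

```text
time: 9.22
eef_pos: [0.4586, -0.2996, 0.0215]
eef_rot: [0.0, 1.0, -0.0, 0.001]
contact_force: [0.2, 0.7, 1.2]
finger_gap: 0.035
gripper_force: 26.1
```

{"api": "move_arm", "payload": {"targets": [0,0,-0.6,0,0,0,0,0,-0.8,0,0,0,0,0,-0.8,0,0,0,0,0,0,0,0,0]}}

```text
time: 9.72
eef_pos: [0.4598, -0.3008, 0.1581]
eef_rot: [0.001, 1.0, -0.003, 0.004]
contact_force: [0.4, -0.5, -0.4]
finger_gap: 0.0348
gripper_force: 30.0
```

{"api": "move_arm", "payload": {"targets": [-0.52,0.72,0,0,0,0,-0.52,0.72,0,0,0,0,-0.52,0.72,0,0,0,0,-0.52,0.72,0,0,0,0,-0.52,0.72,0,0,0,0]}}

```text
time: 10.35
eef_pos: [0.6146, -0.0821, 0.151]
eef_rot: [0.001, 1.0, 0.0, -0.001]
contact_force: [0.3, -0.3, 0.7]
finger_gap: 0.0346
gripper_force: 30.0
```

{"api": "move_arm", "payload": {"targets": [-0.52,0.72,0,0,0,0,0,0,0,0,0,0]}}

```text
time: 10.6
eef_pos: [0.6461, -0.037, 0.1499]
eef_rot: [-0.002, 1.0, 0.001, -0.001]
contact_force: [-0.2, 0.5, -1.4]
finger_gap: 0.0348
gripper_force: 30.0
```

```bash
python3 st.py .635 -.043 .054
```

```text
10.6 [ 0.6461 -0.037   0.1499] [-0.1106  0.2189  1.2184  0.0017  1.7076 -1.6848] 0.03482047167665857 [-0.2305  0.4828 -1.4291]
shift [ 0.1802 -0.1029  1.5989] turn [ 0.0013 -0.0019  0.0023]
```

{"api": "move_arm", "payload": {"targets": [0.1,-0.05,0.6,0,0,0,0,0,0.6,0,0,0,0,0,0.3,0,0,0,0,0,0,0,0,0]}}

```text
time: 11.1
eef_pos: [0.6385, -0.0439, 0.0612]
eef_rot: [0.001, 1.0, 0.0, -0.001]
contact_force: [-0.5, 0.8, -0.5]
finger_gap: 0.0349
gripper_force: 30.0
```

{"api": "move_arm", "payload": {"targets": [0,0,0,0,0,0,0,0,0,0,0,0,0,0,0,0,0,0], "hand": 0.6}}

```text
time: 11.48
eef_pos: [0.6399, -0.0434, 0.0634]
eef_rot: [0.0, 1.0, 0.0, 0.001]
contact_force: [-0.2, 0.1, 0.2]
finger_gap: 0.0527
gripper_force: 0.0
```

{"api": "move_arm", "payload": {"targets": [0,0,-0.6,0,0,0,0,0,-0.6,0,0,0,0,0,-0.4,0,0,0,0,0,0,0,0,0]}}

```text
time: 11.98
eef_pos: [0.6407, -0.0435, 0.1616]
eef_rot: [0.0, 1.0, 0.0, 0.003]
contact_force: [-0.1, -0.2, -0.1]
finger_gap: 0.0524
gripper_force: 0.0
```

```bash
python3 st.py .5352 -.3026 .11
```

```text
11.975 [ 0.6407 -0.0435  0.1616] [-0.1211  0.1964  1.2233  0.0008  1.7165 -1.691 ] 0.05236662786429543 [-0.098  -0.1668 -0.1098]
shift [ 1.76   -4.3206  0.8495] turn [ 0.0001  0.0034 -0.0005]
```

{"api": "move_arm", "payload": {"targets": [0.35,-0.86,0,0,0,0,0.35,-0.86,0,0,0,0,0.35,-0.86,0,0,0,0,0.35,-0.86,0,0,0,0,0.35,-0.86,0,0,0,0]}}

```text
time: 12.6
eef_pos: [0.5329, -0.3025, 0.1563]
eef_rot: [0.0, 1.0, 0.001, -0.001]
contact_force: [0.4, 0.1, 0.8]
finger_gap: 0.0525
gripper_force: 0.0
```

{"api": "move_arm", "payload": {"targets": [0,0,0.4,0,0,0,0,0,0.3,0,0,0,0,0,0,0,0,0], "hand": 0.7}}

```text
time: 12.98
eef_pos: [0.5332, -0.2999, 0.1128]
eef_rot: [0.0, 1.0, 0.002, -0.002]
contact_force: [0.1, 0.5, 0.1]
finger_gap: 0.0619
gripper_force: 0.0
```

```bash
python3 st.py .5352 -.3026 .013
```

```text
12.975 [ 0.5332 -0.2999  0.1128] [-0.5684  0.1338  1.379   0.0008  1.6349 -2.139 ] 0.061900303468147504 [0.0888 0.5491 0.0598]
shift [-0.0413 -0.052   1.6627] turn [ 0.0025 -0.003  -0.0001]
```

{"api": "move_arm", "payload": {"targets": [-0.02,-0.02,0.6,0,0,0,0,0,0.6,0,0,0,0,0,0.43,0,0,0,0,0,0,0,0,0]}}

```text
time: 13.48
eef_pos: [0.5346, -0.3007, 0.0162]
eef_rot: [-0.0, 1.0, 0.002, -0.002]
contact_force: [-1.0, -0.8, -0.1]
finger_gap: 0.0612
gripper_force: 0.0
```

{"api": "move_arm", "payload": {"targets": [0,0,0,0,0,0,0,0,0,0,0,0,0,0,0,0,0,0], "hand": 0.3}}

```text
time: 13.85
eef_pos: [0.536, -0.3027, 0.0198]
eef_rot: [0.0, 1.0, -0.0, 0.001]
contact_force: [0.6, 0.2, 1.5]
finger_gap: 0.0348
gripper_force: 26.4
```

{"api": "move_arm", "payload": {"targets": [0,0,-0.6,0,0,0,0,0,-0.8,0,0,0,0,0,-0.8,0,0,0,0,0,0,0,0,0]}}

```text
time: 14.35
eef_pos: [0.5373, -0.3038, 0.1569]
eef_rot: [0.001, 1.0, -0.002, 0.004]
contact_force: [0.4, 0.0, -0.0]
finger_gap: 0.0347
gripper_force: 30.0
```

{"api": "move_arm", "payload": {"targets": [-0.35,0.87,0,0,0,0,-0.35,0.87,0,0,0,0,-0.35,0.87,0,0,0,0,-0.35,0.87,0,0,0,0,-0.35,0.87,0,0,0,0]}}

```text
time: 14.98
eef_pos: [0.6407, -0.0399, 0.1492]
eef_rot: [0.001, 1.0, 0.0, -0.001]
contact_force: [0.7, -0.3, -1.5]
finger_gap: 0.0344
gripper_force: 30.0
```

{"api": "move_arm", "payload": {"targets": [0,0,0,0,0,0,0,0,0,0,0,0]}}

```text
time: 15.22
eef_pos: [0.6402, -0.0419, 0.1494]
eef_rot: [0.0, 1.0, 0.0, -0.001]
contact_force: [-0.5, -0.4, -0.5]
finger_gap: 0.035
gripper_force: 30.0
```

```bash
python3 st.py .640 -.040 .065; python3 -c "
from h import *
f=cam('wrist','w2')"
```

```text
15.225 [ 0.6402 -0.0419  0.1494] [-0.1184  0.2026  1.2378  0.0002  1.7033 -1.6886] 0.035003627282762156 [-0.4909 -0.3697 -0.5287]
shift [-0.0002  0.0306  1.4067] turn [ 0.0003 -0.0013 -0.0004]
```

View pics/w2.png

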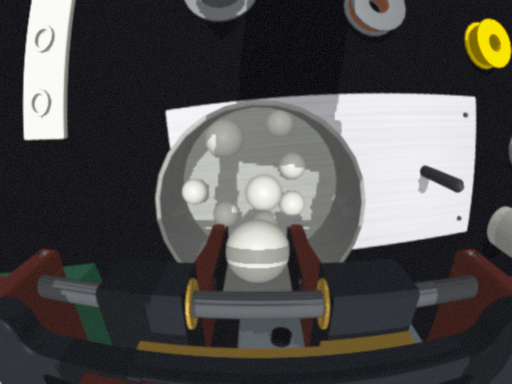

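All three rack nests are now empty or in hand. The third ball is held at (258,250) over the pot, and two fresh balls lie among the beads near (265,192) and (226,137).

{"api": "move_arm", "payload": {"targets": [-0.2,0.03,0.5,0,0,0,0,0,0.5,0,0,0,0,0,0.33,0,0,0,0,0,0,0,0,0]}}

```text
time: 15.78
eef_pos: [0.6512, -0.0407, 0.0686]
eef_rot: [0.001, 1.0, 0.001, -0.002]
contact_force: [-0.8, -0.4, -0.3]
finger_gap: 0.0347
gripper_force: 30.0
```

{"api": "move_arm", "payload": {"targets": [0,0,0,0,0,0,0,0,0,0,0,0,0,0,0,0,0,0], "hand": 0.6}}

```text
time: 16.15
eef_pos: [0.6532, -0.0398, 0.0721]
eef_rot: [0.0, 1.0, 0.0, 0.001]
contact_force: [-0.2, -0.2, 0.2]
finger_gap: 0.0524
gripper_force: 0.0
```

{"api": "move_arm", "payload": {"targets": [0,0,-0.6,0,0,0,0,0,-0.6,0,0,0,0,0,-0.8,0,0,0,0,0,-0.8,0,0,0,0,0,0,0,0,0]}}

```text
time: 16.77
eef_pos: [0.6542, -0.0399, 0.2456]
eef_rot: [0.0, 1.0, -0.0, 0.005]
contact_force: [-0.6, 0.6, -0.7]
finger_gap: 0.0526
gripper_force: 0.0
```

```bash
python3 st.py .4265 -.0795 .22 125;python3 st.py .4265 -.0795 .22 215
```

```text
16.775 [ 0.6542 -0.0399  0.2456] [-0.1132  0.2417  1.023   0.0008  1.8667 -1.6831] 0.052595975214012915 [-0.5966  0.6481 -0.6945]
shift [ 3.7983 -0.6624  0.3874] turn [0.0029 0.0062 0.6106]
16.775 [ 0.6542 -0.0399  0.2456] [-0.1132  0.2417  1.023   0.0008  1.8667 -1.6831] 0.052595975214012915 [-0.5966  0.6481 -0.6945]
shift [ 3.7983 -0.6624  0.3874] turn [-0.0023  0.0063 -0.3894]
```

{"api": "move_arm", "payload": {"targets": [0.95,-0.17,0,0,0,0,0.95,-0.17,0,0,0,0,0.95,-0.17,0,0,0,0,0.95,-0.16,0,0,0,0,0,0,0,0,0,-0.1], "hand": 0.7}}

```text
time: 17.4
eef_pos: [0.4216, -0.0801, 0.2386]
eef_rot: [-0.079, 0.997, 0.0, 0.0]
contact_force: [0.9, 0.0, 0.6]
finger_gap: 0.0616
gripper_force: 0.0
```

{"api": "move_arm", "payload": {"targets": [0,0,0,0,0,-0.1,0,0,0,0,0,-0.1,0,0,0,0,0,-0.089,0,0,0,0,0,0]}}

```text
time: 17.9
eef_pos: [0.4244, -0.0797, 0.2378]
eef_rot: [-0.3, 0.954, 0.001, -0.0]
contact_force: [0.0, -0.7, -0.3]
finger_gap: 0.0616
gripper_force: 0.0
```

```bash
python3 st.py .4268 -.080 .102 215; python3 - <<'E'
from loc import *
np.set_printoptions(precision=4,suppress=True)
f=cam('wrist','w3')
E
```

```text
17.9 [ 0.4244 -0.0797  0.2378] [-0.2652 -0.3566  1.6126  0.0008  1.8872 -2.4446] 0.061588751791505796 [ 0.0298 -0.679  -0.3445]
shift [-0.0316 -0.0304  2.2637] turn [ 0.0011 -0.0003 -0.0013]
```

View pics/w3.png

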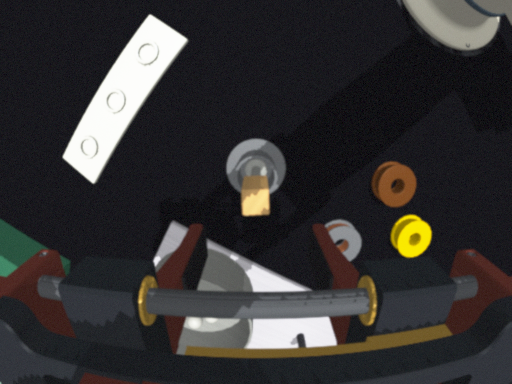

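The wrist view shows the grip at (256,196) square to the fingers and centred between them, so I go straight down.

{"api": "move_arm", "payload": {"targets": [-0.03,-0.03,0.6,0,0,0,0,0,0.6,0,0,0,0,0,0.6,0,0,0,0,0,0.46,0,0,0,0,0,0,0,0,0]}}

```text
time: 18.58
eef_pos: [0.4256, -0.0797, 0.1005]
eef_rot: [-0.299, 0.954, 0.002, -0.002]
contact_force: [-0.0, -0.6, 0.6]
finger_gap: 0.0612
gripper_force: 0.0
```

{"api": "move_arm", "payload": {"targets": [0,0,0,0,0,0,0,0,0,0,0,0,0,0,0,0,0,0,0,0,0,0,0,0], "hand": 0.15}}

```text
time: 19.08
eef_pos: [0.4273, -0.0802, 0.1037]
eef_rot: [-0.3, 0.954, 0.0, 0.0]
contact_force: [0.6, 0.9, -0.2]
finger_gap: 0.0252
gripper_force: 0.1
```

```bash
python3 st.py .4268 -.080 .102 215
```

```text
19.075 [ 0.4273 -0.0802  0.1037] [-0.2645 -0.3594  1.852   0.0008  1.6486 -2.4452] 0.02522351941545165 [ 0.6223  0.9377 -0.2388]
shift [0.0051 0.0084 0.0278] turn [ 0.0001  0.0006 -0.0006]
```

{"api": "move_arm", "payload": {"targets": [0,0,0,0,0,0,0,0,0,0,0,0], "hand": 0.1}}

```text
time: 19.32
eef_pos: [0.4273, -0.0802, 0.1036]
eef_rot: [-0.3, 0.954, 0.0, 0.0]
contact_force: [-0.1, 0.8, 2.8]
finger_gap: 0.0237
gripper_force: 30.0
```

{"api": "move_arm", "payload": {"targets": [0,0,-0.4,0,0,0,0,0,-0.5,0,0,0,0,0,-0.6,0,0,0,0,0,-0.6,0,0,0,0,0,0,0,0,0]}}

```text
time: 19.95
eef_pos: [0.428, -0.0806, 0.2316]
eef_rot: [-0.3, 0.954, -0.001, 0.002]
contact_force: [0.2, 0.2, -1.7]
finger_gap: 0.0236
gripper_force: 30.0
```

{"api": "move_arm", "payload": {"targets": [0,0,0,0,0,0.1,0,0,0,0,0,0.1,0,0,0,0,0,0.1,0,0,0,0,0,0.089,0,0,0,0,0,0]}}

```text
time: 20.58
eef_pos: [0.4266, -0.0802, 0.227]
eef_rot: [-0.0, 1.0, 0.001, -0.002]
contact_force: [0.1, 0.7, -1.5]
finger_gap: 0.0239
gripper_force: 30.0
```

```bash
python3 st.py .640 -.040 .22; python3 - <<'E'
from loc import *
np.set_printoptions(precision=4,suppress=True)
for n in('scene','side'):
    f=cam(n);P=cloud(f).reshape(-1,3)
    c=bot.state()['eef_pos']
    q=P[(np.hypot(P[:,0]-c[0],P[:,1]-c[1])<.04)&(P[:,2]>.07)&(P[:,2]<c[2]-.03)]
    for lo in np.arange(.07,c[2]-.03,.015):
        t=q[(q[:,2]>=lo)&(q[:,2]<lo+.015)]
        if len(t):print(n,lo,len(t),t.mean(0),t[:,2].min())
E
```

```text
20.575 [ 0.4266 -0.0802  0.227 ] [-0.2647 -0.3525  1.6287  0.0007  1.8689 -1.8356] 0.023920107364592196 [ 0.124   0.7295 -1.4602]
shift [-3.557   0.6683  0.1068] turn [ 0.001  -0.002   0.0002]
scene 0.115 2 [ 0.437  -0.0812  0.1296] 0.12930656664792234
scene 0.13 136 [ 0.4303 -0.0856  0.1392] 0.13024011541027902
scene 0.14500000000000002 37 [ 0.4287 -0.0831  0.1526] 0.14503398806018714
scene 0.16 39 [ 0.4289 -0.0838  0.1675] 0.16001431478550115
scene 0.175 41 [ 0.4287 -0.0837  0.1824] 0.17551407114845846
scene 0.19 20 [ 0.4292 -0.0836  0.1939] 0.19040358646587385
side 0.13 97 [ 0.423  -0.0745  0.14  ] 0.13027176310350874
side 0.14500000000000002 23 [ 0.4241 -0.0759  0.1528] 0.14539255434318155
side 0.16 24 [ 0.4241 -0.0764  0.1676] 0.16087814840872938
side 0.175 27 [ 0.424  -0.0761  0.1831] 0.17556984730055347
side 0.19 10 [ 0.4235 -0.0753  0.1943] 0.1917362473895604
```

```bash
python3 - <<'E'
from loc import *
np.set_printoptions(precision=4,suppress=True)
c=np.array([.640,-.040]);S=400;top=np.zeros((S,S),np.float32)
for n in('scene','side'):
    P=cloud(cam(n)).reshape(-1,3);P=P[(P[:,2]>.0)&(P[:,2]<.1)]
    ij=((P[:,:2]-c)/.2*S+S/2).astype(int);k=((ij>=0)&(ij<S)).all(1)
    for (i,j),z in zip(ij[k],P[k,2]):cv2.circle(top,(int(i),int(j)),2,float(max(top[j,i],z)),-1)
    r=P[(P[:,2]>.093)&(P[:,2]<.1)];r=r[abs(np.hypot(*(r[:,:2]-c).T)-.082)<.008];print(n,'rim',circ(r,.082),len(r))
    a=P[(np.hypot(*(P[:,:2]-c).T)<.07)];print('floor z',np.percentile(a[:,2],[1,5,20,50]))
h=cv2.applyColorMap((np.clip(top/.1,0,1)*255).astype(np.uint8),cv2.COLORMAP_JET)
cv2.circle(h,(200,200),160,(255,255,255),1);cv2.circle(h,(200,200),80,(255,255,255),1)
g=cv2.resize(cv2.imread('pics/w3.png'),(400,300));cv2.imwrite('pics/top.png',h)
E
```

```text
scene rim (array([ 0.6401, -0.0405]), np.float64(0.0015108700864176683)) 586
floor z [0.0157 0.0165 0.0176 0.0354]
side rim (array([ 0.6383, -0.0381]), np.float64(0.0016189232253253985)) 323
floor z [0.0144 0.0156 0.0171 0.0352]
```

View pics/top.png

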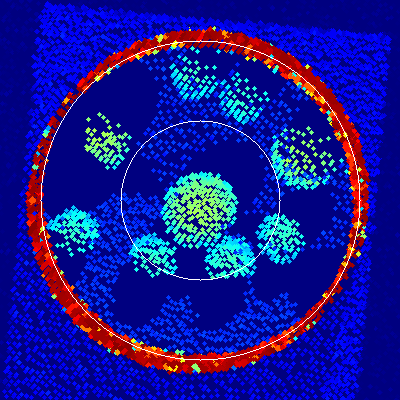

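The top-down height map (2 px/mm, x right, y down) shows the three fresh balls at (107,138), (200,208), (303,158) and six beads. The gap at (195,138), world about (.638,-.070), is free for the foot.

{"api": "move_arm", "payload": {"targets": [-0.7,0.03,0,0,0,0,-0.7,0.03,0,0,0,0,-0.7,0.04,0,0,0,0,-0.7,0.04,0,0,0,0,-0.71,0.03,0,0,0,0]}}

```text
time: 21.4
eef_pos: [0.6391, -0.0702, 0.2287]
eef_rot: [-0.0, 1.0, 0.0, -0.0]
contact_force: [0.8, -0.5, -1.0]
finger_gap: 0.0239
gripper_force: 30.0
```

{"api": "move_arm", "payload": {"targets": [0,0,0,0,0,0,0,0,0,0,0,0]}}

```text
time: 21.65
eef_pos: [0.6373, -0.0703, 0.2287]
eef_rot: [0.0, 1.0, 0.0, -0.001]
contact_force: [0.8, -0.3, -1.0]
finger_gap: 0.024
gripper_force: 30.0
```

```bash
python3 st.py .638 -.070 .1165
```

```text
21.65 [ 0.6373 -0.0703  0.2287] [-0.1633  0.2073  1.0923  0.0007  1.8434 -1.7337] 0.024002771099186446 [ 0.7733 -0.2639 -1.0496]
shift [-0.0144  0.0032  1.8703] turn [ 0.0006 -0.0008 -0.0001]
```

{"api": "move_arm", "payload": {"targets": [0,0,0.5,0,0,0,0,0,0.5,0,0,0,0,0,0.4,0,0,0,0,0,0.3,0,0,0,0,0,0,0,0,0]}}

```text
time: 22.28
eef_pos: [0.6366, -0.0702, 0.1263]
eef_rot: [0.001, 1.0, 0.001, -0.001]
contact_force: [-0.1, -0.2, -2.3]
finger_gap: 0.0241
gripper_force: 30.0
```

{"api": "move_arm", "payload": {"targets": [0,0,0,0,0,0,0,0,0,0,0,0]}}

```text
time: 22.52
eef_pos: [0.6383, -0.0704, 0.1289]
eef_rot: [0.0, 1.0, 0.0, 0.001]
contact_force: [0.6, 0.3, -1.7]
finger_gap: 0.0241
gripper_force: 30.0
```

```bash
python3 st.py .638 -.070 .1163; python3 - <<'E'
import numpy as np
r=.038/.06
a=np.radians(-90+30*np.arange(13));p=np.c_[-np.cos(a),np.sin(a)]*r
print(np.round(np.diff(p,axis=0),2).tolist())
E
```

```text
22.525 [ 0.6383 -0.0704  0.1289] [-0.1631  0.2036  1.2729  0.0007  1.6628 -1.7329] 0.024067131051927572 [ 0.6452  0.3341 -1.6821]
shift [0.006  0.006  0.2099] turn [ 0.0002  0.0015 -0.0006]
[[-0.32, 0.08], [-0.23, 0.23], [-0.08, 0.32], [0.08, 0.32], [0.23, 0.23], [0.32, 0.08], [0.32, -0.08], [0.23, -0.23], [0.08, -0.32], [-0.08, -0.32], [-0.23, -0.23], [-0.32, -0.08]]
```

{"api": "move_arm", "payload": {"targets": [0,0,0.2,0,0,0,0,0,0,0,0,0]}}

```text
time: 22.78
eef_pos: [0.6376, -0.0702, 0.1145]
eef_rot: [0.0, 1.0, 0.0, -0.0]
contact_force: [-0.8, -0.5, -1.8]
finger_gap: 0.0239
gripper_force: 30.0
```

{"api": "move_arm", "payload": {"targets": [-0.02,-0.11,0,0,0,0,-0.32,0.08,0,0,0,0,-0.23,0.23,0,0,0,0,-0.08,0.32,0,0,0,0]}}

```text
time: 23.28
eef_pos: [0.6768, -0.0397, 0.1147]
eef_rot: [0.001, 1.0, 0.0, -0.001]
contact_force: [-3.2, -0.5, -1.0]
finger_gap: 0.0238
gripper_force: 30.0
```

```bash
python3 st.py .677 -.0393 .1163
```

```text
23.275 [ 0.6768 -0.0397  0.1147] [-0.1087  0.3077  1.1765 -0.      1.6588 -1.6769] 0.023776238309793397 [-3.1558 -0.47   -1.0181]
shift [-0.0028  0.0062 -0.0262] turn [ 0.0001 -0.0009 -0.0016]
```

{"api": "move_arm", "payload": {"targets": [0.08,0.32,0,0,0,0,0.23,0.23,0,0,0,0,0.32,0.08,0,0,0,0,0.32,-0.08,0,0,0,0,0.23,-0.23,0,0,0,0]}}

```text
time: 23.9
eef_pos: [0.6049, -0.0181, 0.1151]
eef_rot: [-0.001, 1.0, 0.001, 0.0]
contact_force: [0.2, -0.7, -2.3]
finger_gap: 0.0237
gripper_force: 30.0
```

{"api": "move_arm", "payload": {"targets": [0.08,-0.32,0,0,0,0,-0.08,-0.32,0,0,0,0,-0.23,-0.23,0,0,0,0,-0.32,-0.08,0,0,0,0]}}

```text
time: 24.4
eef_pos: [0.64, -0.0749, 0.1149]
eef_rot: [-0.0, 1.0, 0.003, 0.0]
contact_force: [2.7, 8.2, -3.5]
finger_gap: 0.0238
gripper_force: 30.1
```

```bash
python3 st.py .639 -.0773 .116; python3 - <<'E'
from h import *
a=cam('scene')['image'][120:300,200:380];b=cam('side')['image'][80:240,150:310]
cv2.imwrite('pics/st1.png',cv2.cvtColor(np.hstack([cv2.resize(a,(400,400)),cv2.resize(b,(400,400))]),cv2.COLOR_RGB2BGR))
E
```

```text
24.4 [ 0.64   -0.0749  0.1149] [-0.1731  0.2154  1.2843  0.0069  1.6428 -1.7435] 0.023818893917722815 [ 2.6672  8.2148 -3.506 ]
shift [ 0.0162 -0.0398 -0.019 ] turn [0.0044 0.0002 0.0001]
```

View pics/st1.png

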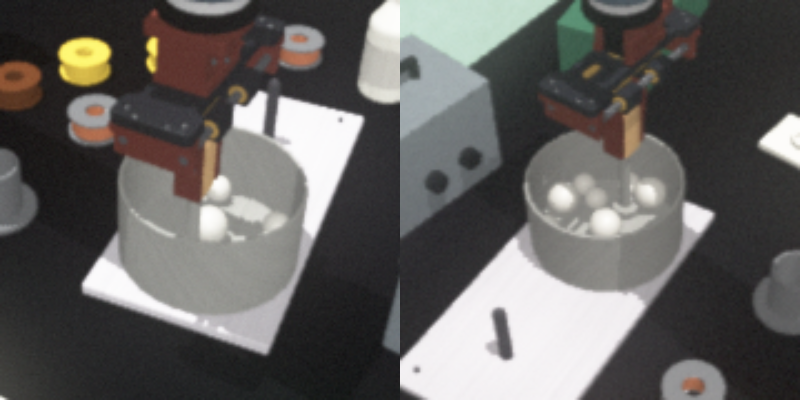

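Stirring works: the rod at (625,180) is upright in the side crop, and the balls are being swept along ahead of it. Continuing.

{"api": "move_arm", "payload": {"targets": [-0.32,0.08,0,0,0,0,-0.23,0.23,0,0,0,0,-0.08,0.32,0,0,0,0,0.08,0.32,0,0,0,0,0.23,0.23,0,0,0,0]}}

```text
time: 25.12
eef_pos: [0.6581, -0.0053, 0.1149]
eef_rot: [0.0, 1.0, 0.0, -0.0]
contact_force: [0.1, -0.6, -0.4]
finger_gap: 0.0236
gripper_force: 30.0
```

{"api": "move_arm", "payload": {"targets": [0.32,0.08,0,0,0,0,0.32,-0.08,0,0,0,0,0.23,-0.23,0,0,0,0,0.08,-0.32,0,0,0,0,-0.08,-0.32,0,0,0,0]}}

```text
time: 25.75
eef_pos: [0.6062, -0.0587, 0.1152]
eef_rot: [0.0, 1.0, 0.001, 0.0]
contact_force: [4.9, 3.5, -2.5]
finger_gap: 0.0243
gripper_force: 30.0
```

{"api": "move_arm", "payload": {"targets": [-0.23,-0.23,0,0,0,0,-0.32,-0.08,0,0,0,0,-0.32,0.08,0,0,0,0,-0.23,0.23,0,0,0,0,-0.08,0.32,0,0,0,0]}}

```text
time: 26.38
eef_pos: [0.6775, -0.0401, 0.1146]
eef_rot: [0.001, 1.0, -0.0, -0.0]
contact_force: [-3.2, -1.1, 0.0]
finger_gap: 0.0234
gripper_force: 30.0
```

{"api": "move_arm", "payload": {"targets": [0.08,0.32,0,0,0,0,0.23,0.23,0,0,0,0,0.32,0.08,0,0,0,0,0.32,-0.08,0,0,0,0,0.23,-0.23,0,0,0,0]}}

```text
time: 27.0
eef_pos: [0.607, -0.019, 0.1165]
eef_rot: [-0.0, 1.0, 0.0, 0.003]
contact_force: [5.6, -2.5, -1.0]
finger_gap: 0.0241
gripper_force: 30.0
```

{"api": "move_arm", "payload": {"targets": [0.08,-0.32,0,0,0,0,-0.08,-0.32,0,0,0,0,-0.23,-0.23,0,0,0,0,-0.32,-0.08,0,0,0,0]}}

```text
time: 27.5
eef_pos: [0.6385, -0.0769, 0.1152]
eef_rot: [0.001, 1.0, 0.002, -0.001]
contact_force: [-4.8, 4.6, 3.9]
finger_gap: 0.0239
gripper_force: 30.0
```

```bash
python3 st.py .639 -.0773 .116; python3 - <<'E'
from loc import *
np.set_printoptions(precision=4,suppress=True)
c=bot.state()['eef_pos']
for n in('scene','side'):
    P=cloud(cam(n)).reshape(-1,3)
    for lo in np.arange(.03,.108,.013):
        t=P[(np.hypot(P[:,0]-c[0],P[:,1]-c[1])<.025)&(P[:,2]>=lo)&(P[:,2]<lo+.013)]
        if len(t):print(n,lo,len(t),np.median(t,0))
E
```

```text
27.5 [ 0.6385 -0.0769  0.1152] [-0.1747  0.2149  1.2843  0.0036  1.646  -1.7436] 0.02393749533454626 [-4.8192  4.6305  3.8566]
shift [-0.0077 -0.0069 -0.0139] turn [ 0.0027 -0.0019 -0.001 ]
scene 0.043 1 [ 0.6325 -0.0788  0.056 ]
scene 0.055999999999999994 24 [ 0.632  -0.0814  0.0642]
scene 0.06899999999999999 30 [ 0.6334 -0.0816  0.0763]
scene 0.08199999999999999 31 [ 0.6349 -0.082   0.0891]
scene 0.09499999999999999 14 [ 0.6349 -0.0823  0.0983]
side 0.03 67 [ 0.6273 -0.0793  0.0336]
side 0.043 38 [ 0.6381 -0.0842  0.0477]
side 0.055999999999999994 14 [ 0.6271 -0.0734  0.0608]
side 0.06899999999999999 20 [ 0.6285 -0.0732  0.0753]
side 0.08199999999999999 15 [ 0.6316 -0.0736  0.0884]
side 0.09499999999999999 14 [ 0.631  -0.0738  0.101 ]
```

{"api": "move_arm", "payload": {"targets": [-0.36,0.08,0,0,0,0,-0.23,0.23,0,0,0,0,-0.08,0.32,0,0,0,0,0.08,0.32,0,0,0,0,0.23,0.23,0,0,0,0]}}

```text
time: 28.22
eef_pos: [0.66, -0.0053, 0.115]
eef_rot: [0.0, 1.0, -0.0, -0.0]
contact_force: [-1.4, -5.1, 0.5]
finger_gap: 0.0239
gripper_force: 30.0
```

{"api": "move_arm", "payload": {"targets": [0.32,0.08,0,0,0,0,0.32,-0.08,0,0,0,0,0.23,-0.23,0,0,0,0,0.08,-0.32,0,0,0,0,-0.08,-0.32,0,0,0,0]}}

```text
time: 28.85
eef_pos: [0.6078, -0.0586, 0.1148]
eef_rot: [0.0, 1.0, 0.001, -0.001]
contact_force: [0.1, -0.7, -2.0]
finger_gap: 0.0237
gripper_force: 30.0
```

{"api": "move_arm", "payload": {"targets": [-0.23,-0.23,0,0,0,0,-0.32,-0.08,0,0,0,0,-0.32,0.08,0,0,0,0,-0.23,0.23,0,0,0,0,-0.08,0.32,0,0,0,0]}}

```text
time: 29.48
eef_pos: [0.6801, -0.04, 0.1149]
eef_rot: [0.001, 1.0, 0.0, -0.0]
contact_force: [0.2, -1.4, 0.5]
finger_gap: 0.0243
gripper_force: 30.0
```

```bash
cat > tilt.py <<'E'
from loc import *
np.set_printoptions(precision=4,suppress=True)
s=bot.state();c=s['eef_pos'];print(s['time'],c,s['contact_force'])
for n in('scene','side'):
    P=cloud(cam(n)).reshape(-1,3)
    t=P[(np.hypot(P[:,0]-c[0],P[:,1]-c[1])<.022)&(P[:,2]>c[2]-.055)&(P[:,2]<c[2]-.015)]
    if len(t)>10:
        a=np.polyfit(t[:,2]-c[2],t[:,:2]-c[:2],1);print(n,len(t),'slope dxy/dz',a[0],'at foot',a[0]*-.1)
E
python3 tilt.py
```

```text
29.475 [ 0.6801 -0.04    0.1149] [ 0.1507 -1.3881  0.4862]
scene 94 slope dxy/dz [0.1044 0.0054] at foot [-0.0104 -0.0005]
side 51 slope dxy/dz [ 0.1267 -0.0056] at foot [-0.0127  0.0006]
```

{"api": "move_arm", "payload": {"targets": [0.02,0.32,0,0,0,0,0.17,0.23,0,0,0,0,0.32,0.08,0,0,0,0,0.32,-0.08,0,0,0,0,0.23,-0.23,0,0,0,0]}}

```text
time: 30.2
eef_pos: [0.6148, -0.0187, 0.1152]
eef_rot: [-0.0, 1.0, 0.001, 0.001]
contact_force: [5.0, -1.2, -1.7]
finger_gap: 0.0236
gripper_force: 30.0
```

{"api": "move_arm", "payload": {"targets": [0.08,-0.32,0,0,0,0,-0.08,-0.32,0,0,0,0,-0.23,-0.23,0,0,0,0,-0.32,-0.08,0,0,0,0]}}

```text
time: 30.7
eef_pos: [0.6488, -0.0784, 0.1151]
eef_rot: [0.001, 1.0, 0.001, -0.001]
contact_force: [-2.7, 0.1, 2.7]
finger_gap: 0.0237
gripper_force: 30.0
```

{"api": "move_arm", "payload": {"targets": [-0.32,0.08,0,0,0,0,-0.23,0.23,0,0,0,0,-0.08,0.32,0,0,0,0,0.08,0.32,0,0,0,0,0.23,0.23,0,0,0,0]}}

```text
time: 31.32
eef_pos: [0.667, -0.0069, 0.1148]
eef_rot: [0.001, 1.0, -0.002, -0.001]
contact_force: [0.0, -9.8, 2.2]
finger_gap: 0.0242
gripper_force: 30.1
```

```bash
python3 tilt.py
```

```text
31.325 [ 0.667  -0.0069  0.1148] [ 0.0039 -9.8466  2.2429]
scene 86 slope dxy/dz [0.1516 0.0012] at foot [-0.0152 -0.0001]
side 52 slope dxy/dz [0.1301 0.0232] at foot [-0.013  -0.0023]
```

{"api": "move_arm", "payload": {"targets": [0.28,0.08,0,0,0,0,0.3,-0.08,0,0,0,0,0.23,-0.23,0,0,0,0,0.08,-0.32,0,0,0,0,-0.08,-0.32,0,0,0,0]}}

```text
time: 32.05
eef_pos: [0.6189, -0.0586, 0.1151]
eef_rot: [0.0, 1.0, 0.001, -0.0]
contact_force: [0.0, 0.4, -0.7]
finger_gap: 0.0236
gripper_force: 30.0
```

{"api": "move_arm", "payload": {"targets": [-0.23,-0.23,0,0,0,0,-0.32,-0.08,0,0,0,0,-0.32,0.08,0,0,0,0,-0.23,0.23,0,0,0,0,-0.08,0.32,0,0,0,0]}}

```text
time: 32.67
eef_pos: [0.6907, -0.0403, 0.1148]
eef_rot: [0.001, 1.0, -0.0, -0.0]
contact_force: [-2.4, -1.5, 0.9]
finger_gap: 0.024
gripper_force: 30.0
```

{"api": "move_arm", "payload": {"targets": [0.08,0.32,0,0,0,0,0.23,0.23,0,0,0,0,0.32,0.08,0,0,0,0,0.32,-0.08,0,0,0,0,0.23,-0.23,0,0,0,0]}}

```text
time: 33.3
eef_pos: [0.6188, -0.019, 0.1152]
eef_rot: [-0.0, 1.0, 0.0, 0.001]
contact_force: [0.9, -1.5, -2.1]
finger_gap: 0.0239
gripper_force: 30.0
```

{"api": "move_arm", "payload": {"targets": [0.08,-0.32,0,0,0,0,-0.08,-0.32,0,0,0,0,-0.23,-0.23,0,0,0,0,-0.32,-0.08,0,0,0,0]}}

```text
time: 33.8
eef_pos: [0.6528, -0.0784, 0.1149]
eef_rot: [0.001, 1.0, 0.001, -0.0]
contact_force: [-4.1, 1.1, 2.6]
finger_gap: 0.0236
gripper_force: 30.0
```

```bash
python3 tilt.py; python3 - <<'E'
from h import *
a=cam('scene')['image'][120:300,200:380];b=cam('side')['image'][80:240,150:310]
cv2.imwrite('pics/st2.png',cv2.cvtColor(np.hstack([cv2.resize(a,(400,400)),cv2.resize(b,(400,400))]),cv2.COLOR_RGB2BGR))
E
```

```text
33.8 [ 0.6528 -0.0784  0.1149] [-4.1092  1.0794  2.567 ]
scene 84 slope dxy/dz [ 0.0234 -0.0368] at foot [-0.0023  0.0037]
side 44 slope dxy/dz [ 0.0177 -0.0033] at foot [-0.0018  0.0003]
```

View pics/st2.png

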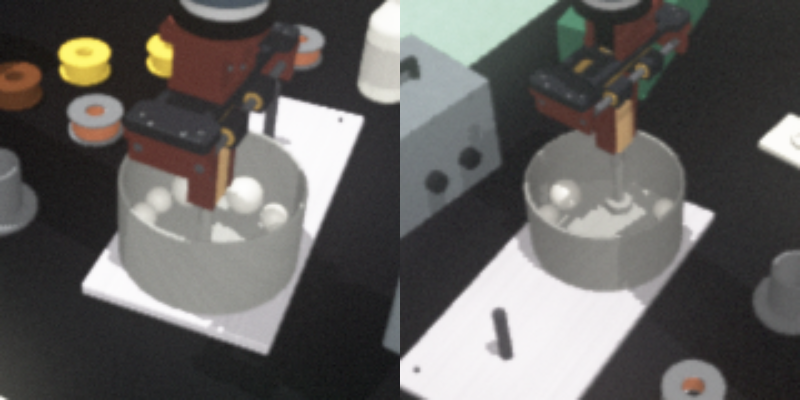

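{"api": "move_arm", "payload": {"targets": [-0.2,0.08,0,0,0,0,-0.15,0.23,0,0,0,0,-0.08,0.32,0,0,0,0,0.08,0.32,0,0,0,0,0.23,0.23,0,0,0,0]}}

```text
time: 34.62
eef_pos: [0.6597, -0.0035, 0.1151]
eef_rot: [-0.0, 1.0, 0.001, 0.0]
contact_force: [0.4, -0.5, -0.7]
finger_gap: 0.0238
gripper_force: 30.0
```

{"api": "move_arm", "payload": {"targets": [0.32,0.08,0,0,0,0,0.32,-0.08,0,0,0,0,0.23,-0.23,0,0,0,0,0.08,-0.32,0,0,0,0,-0.08,-0.32,0,0,0,0]}}

```text
time: 35.25
eef_pos: [0.6072, -0.0581, 0.1157]
eef_rot: [-0.0, 1.0, 0.001, 0.0]
contact_force: [0.0, 1.7, 2.3]
finger_gap: 0.0238
gripper_force: 30.0
```

{"api": "move_arm", "payload": {"targets": [-0.23,-0.23,0,0,0,0,-0.32,-0.08,0,0,0,0,-0.32,0.08,0,0,0,0,-0.23,0.23,0,0,0,0,-0.08,0.32,0,0,0,0]}}

```text
time: 35.88
eef_pos: [0.679, -0.0421, 0.1156]
eef_rot: [0.002, 1.0, -0.002, 0.0]
contact_force: [-3.5, -11.2, 4.9]
finger_gap: 0.024
gripper_force: 30.0
```

```bash
python3 tilt.py
```

```text
35.875 [ 0.679  -0.0421  0.1156] [ -3.4526 -11.1747   4.947 ]
scene 98 slope dxy/dz [-0.0996  0.005 ] at foot [ 0.01   -0.0005]
side 39 slope dxy/dz [-0.0799 -0.0263] at foot [0.008  0.0026]
```

{"api": "move_arm", "payload": {"targets": [0.14,0.32,0,0,0,0,0.29,0.23,0,0,0,0,0.32,0.08,0,0,0,0,0.32,-0.08,0,0,0,0,0.23,-0.23,0,0,0,0]}}

```text
time: 36.6
eef_pos: [0.601, -0.019, 0.1157]
eef_rot: [-0.0, 1.0, 0.001, 0.002]
contact_force: [6.0, -0.3, 0.1]
finger_gap: 0.0241
gripper_force: 30.0
```

{"api": "move_arm", "payload": {"targets": [0.08,-0.32,0,0,0,0,-0.08,-0.32,0,0,0,0,-0.23,-0.23,0,0,0,0,-0.32,-0.08,0,0,0,0]}}

```text
time: 37.1
eef_pos: [0.6324, -0.0789, 0.1155]
eef_rot: [0.001, 1.0, 0.0, -0.002]
contact_force: [-4.1, 1.7, 8.0]
finger_gap: 0.024
gripper_force: 30.0
```

```bash
python3 tilt.py
```

```text
37.1 [ 0.6324 -0.0789  0.1155] [-4.0968  1.6792  8.0412]
scene 93 slope dxy/dz [-0.1367 -0.0254] at foot [0.0137 0.0025]
side 44 slope dxy/dz [-0.0855 -0.0017] at foot [0.0085 0.0002]
```

{"api": "move_arm", "payload": {"targets": [0,0,-0.4,0,0,0,0,0,-0.5,0,0,0,0,0,-0.6,0,0,0,0,0,-0.5,0,0,0,0,0,0,0,0,0]}}

```text
time: 37.83
eef_pos: [0.6341, -0.0783, 0.2368]
eef_rot: [0.001, 1.0, -0.0, 0.002]
contact_force: [0.4, -0.5, -1.9]
finger_gap: 0.024
gripper_force: 30.0
```

{"api": "move_arm", "payload": {"targets": [0.7,0,0,0,0,0,0.7,0,0,0,0,0,0.7,0,0,0,0,0,0.7,0,0,0,0,0,0.6,0,0,0,0,0]}}

```text
time: 38.45
eef_pos: [0.4272, -0.0771, 0.2324]
eef_rot: [0.001, 1.0, 0.001, -0.002]
contact_force: [0.4, -0.8, -1.4]
finger_gap: 0.0238
gripper_force: 30.0
```

{"api": "move_arm", "payload": {"targets": [0,0,0,0,0,0,0,0,0,0,0,0]}}

```text
time: 38.7
eef_pos: [0.4293, -0.077, 0.2337]
eef_rot: [0.001, 1.0, 0.001, -0.001]
contact_force: [0.0, -0.3, -1.6]
finger_gap: 0.0236
gripper_force: 30.0
```

```bash
python3 tilt.py; python3 st.py .4268 -.080 .2;  python3 - <<'E'
from h import *
a=cam('scene')['image'][120:300,140:380];b=cam('side')['image'][80:260,130:370]
cv2.imwrite('pics/st3.png',cv2.cvtColor(np.hstack([cv2.resize(a,(400,300)),cv2.resize(b,(400,300))]),cv2.COLOR_RGB2BGR))
E
```

```text
38.7 [ 0.4293 -0.077   0.2337] [ 0.0348 -0.2971 -1.5883]
scene 116 slope dxy/dz [-0.1106  0.0165] at foot [ 0.0111 -0.0016]
side 64 slope dxy/dz [-0.0719 -0.0024] at foot [0.0072 0.0002]
38.8 [ 0.4295 -0.0769  0.234 ] [-0.2557 -0.345   1.6105  0.0008  1.8784 -1.8252] 0.02425403887260564 [-0.2677 -0.0711 -1.7711]
shift [ 0.044  -0.0531  0.5663] turn [ 0.0008 -0.0013 -0.0006]
```

View pics/st3.png

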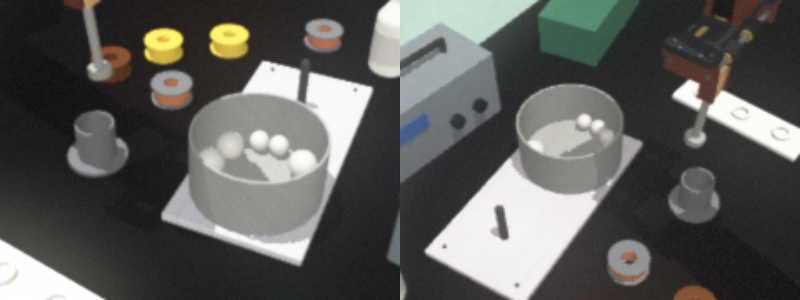

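The balls remain in the pot and the empty cup is at (95,140). The stirrer leans about 5°, so I tilt the tool to bring it upright.

{"api": "move_arm", "payload": {"targets": [0,0,0,0,0.058,0,0,0,0,0,0,0]}}

```text
time: 39.15
eef_pos: [0.4299, -0.0766, 0.2339]
eef_rot: [0.0, 0.999, 0.001, -0.047]
contact_force: [-0.4, 0.0, -2.6]
finger_gap: 0.0242
gripper_force: 30.0
```

```bash
sed -i 's/-.055)/-.08)/' tilt.py; python3 - <<'E'
from loc import *
np.set_printoptions(precision=4,suppress=True)
s=bot.state();c=s['eef_pos'];print(c,s['eef_rot'])
for n in('scene','side'):
    f=cam(n);P=cloud(f).reshape(-1,3);e=np.array(f['eye'])
    t=P[(np.hypot(P[:,0]-c[0],P[:,1]-c[1])<.035)&(P[:,2]>.12)&(P[:,2]<c[2]-.012)]
    d=(t-e);d[:,2]=0;d/=np.linalg.norm(d,axis=1)[:,None]
    lo,hi=t[(t[:,2]<.148)],t[(t[:,2]>.158)]
    # rod axis: near surface + ~5 mm along view
    a=np.polyfit(hi[:,2]-c[2],hi[:,:2]+d[t[:,2]>.158][:,:2]*.0047,1)
    print(n,len(hi),len(lo),'axis slope',a[0],'rod at TCP z',a[1],'foot at',a[1]-.0975*a[0],'foot zmin',lo[:,2].min(),'foot bbox mid',(lo.min(0)+lo.max(0))/2)
E
```

```text
[ 0.4299 -0.0766  0.2339] [ 0.0001  0.9989  0.0007 -0.0468]
scene 176 82 axis slope [-0.0208 -0.0085] rod at TCP z [ 0.4328 -0.0768] foot at [ 0.4348 -0.076 ] foot zmin 0.13591840909898556 foot bbox mid [ 0.435  -0.0778  0.142 ]
side 102 57 axis slope [-0.0095  0.003 ] rod at TCP z [ 0.433  -0.0768] foot at [ 0.4339 -0.0771] foot zmin 0.13583467671687022 foot bbox mid [ 0.4323 -0.0756  0.1419]
```

```bash
python3 - <<'E'
from loc import *
np.set_printoptions(precision=4,suppress=True)
c=np.array([.4266,-.080])
for n in('scene','side'):
    P=cloud(cam(n)).reshape(-1,3);r=np.hypot(*(P[:,:2]-c).T)
    q=P[(r<.035)&(P[:,2]>.055)&(P[:,2]<.062)];print(n,len(q),circ(q,.024),(q.min(0)+q.max(0))/2,q[:,2].max())
s=bot.state();r=R.from_quat(s['eef_rot'])
for g in ([-.0077,-.0034,0],[0,0,-.128]):print(r.inv().apply(g)/.06)
E
```

```text
scene 127 (array([ 0.4274, -0.0811]), np.float64(0.0014551447793172418)) [ 0.4272 -0.0807  0.0578] 0.06061714078507818
side 98 (array([ 0.426 , -0.0798]), np.float64(0.0014839068548136896)) [ 0.4258 -0.0797  0.0584] 0.061431230842765694
[ 0.1278 -0.0568  0.0115]
[-0.1921 -0.0017  2.1247]
```

{"api": "move_arm", "payload": {"targets": [0.13,-0.06,0.01,0,0,0,0,0,0,0,0,0,-0.045,0,0.5,0,0,0,0,0,0,0,0,0]}}

```text
time: 39.85
eef_pos: [0.42, -0.0801, 0.2033]
eef_rot: [0.001, 0.999, 0.001, -0.047]
contact_force: [-0.3, -1.3, -1.2]
finger_gap: 0.0238
gripper_force: 30.0
```

```bash
python3 - <<'E'
from loc import *
np.set_printoptions(precision=4,suppress=True)
s=bot.state();c=s['eef_pos'];print(c)
for n in('scene','side'):
    f=cam(n);P=cloud(f).reshape(-1,3);e=np.array(f['eye'])
    t=P[(np.hypot(P[:,0]-c[0],P[:,1]-c[1])<.035)&(P[:,2]>.125)&(P[:,2]<c[2]-.012)]
    d=(t-e);d[:,2]=0;d/=np.linalg.norm(d,axis=1)[:,None]
    a=np.polyfit(t[:,2]-c[2],t[:,:2]+d[:,:2]*.0047,1)
    print(n,len(t),a[0],'foot at',a[1]-.0975*a[0])
E
```

```text
[ 0.42   -0.0801  0.2033]
scene 169 [-0.0084  0.0034] foot at [ 0.4241 -0.0802]
side 101 [-0.0069 -0.0016] foot at [ 0.4245 -0.0804]
```

{"api": "move_arm", "payload": {"targets": [-0.085,0,0.5,0,0,0,-0.045,0,0.5,0,0,0,-0.045,0,0.5,0,0,0,0,0,0,0,0,0]}}

```text
time: 40.45
eef_pos: [0.4225, -0.08, 0.1136]
eef_rot: [0.0, 0.999, 0.001, -0.047]
contact_force: [0.4, -0.2, -1.1]
finger_gap: 0.0241
gripper_force: 30.0
```

{"api": "move_arm", "payload": {"targets": [-0.007,0,0.08,0,0,0,0,0,0,0,0,0]}}

```text
time: 40.7
eef_pos: [0.424, -0.0804, 0.1112]
eef_rot: [0.0, 0.999, 0.0, -0.045]
contact_force: [1.0, 0.5, -1.7]
finger_gap: 0.0233
gripper_force: 30.0
```

```bash
python3 st.py .4245 -.080 .1027; python3 - <<'E'
from loc import *
np.set_printoptions(precision=4,suppress=True)
s=bot.state();c=s['eef_pos'];print(c)
for n in('scene','side'):
    f=cam(n);P=cloud(f).reshape(-1,3);e=np.array(f['eye'])
    t=P[(np.hypot(P[:,0]-c[0],P[:,1]-c[1])<.018)&(P[:,2]>.062)&(P[:,2]<c[2]-.012)]
    d=(t-e);d[:,2]=0;d/=np.linalg.norm(d,axis=1)[:,None]
    a=np.polyfit(t[:,2]-c[2],t[:,:2]+d[:,:2]*.0047,1)
    print(n,len(t),a[0],'foot at',a[1]-.0975*a[0])
E
```

```text
40.7 [ 0.424  -0.0804  0.1112] [-0.2487 -0.2806  1.7787 -0.0218  1.73   -1.8211] 0.023334949060424257 [ 0.9515  0.4612 -1.7399]
shift [-0.0214  0.006   0.1399] turn [ 0.0002 -0.0568 -0.0006]
[ 0.424  -0.0804  0.1112]
scene 80 [-0.0228  0.0067] foot at [ 0.4291 -0.0807]
side 41 [0.0035 0.0439] foot at [ 0.4272 -0.0835]
```

{"api": "move_arm", "payload": {"targets": [-0.004,0,0.06,0,0,0,0,0,0,0,0,0]}}

```text
time: 41.05
eef_pos: [0.4231, -0.0801, 0.1059]
eef_rot: [0.0, 0.999, 0.0, -0.046]
contact_force: [-0.5, -0.8, -2.2]
finger_gap: 0.0236
gripper_force: 30.0
```

{"api": "move_arm", "payload": {"targets": [0.01,0,0.04,0,0,0,0,0,0,0,0,0]}}

```text
time: 41.3
eef_pos: [0.4226, -0.0802, 0.1042]
eef_rot: [0.001, 0.999, 0.0, -0.045]
contact_force: [-0.9, 0.9, 0.9]
finger_gap: 0.0237
gripper_force: 30.0
```

{"api": "move_arm", "payload": {"targets": [0,0,0.02,0,0,0,0,0,0,0,0,0]}}

```text
time: 41.55
eef_pos: [0.4226, -0.0802, 0.1041]
eef_rot: [0.0, 0.999, 0.0, -0.045]
contact_force: [-1.6, 0.6, 6.6]
finger_gap: 0.0237
gripper_force: 30.0
```

Contact force shows the foot on the holder floor, so I release and look.

{"api": "move_arm", "payload": {"targets": [0,0,0,0,0,0,0,0,0,0,0,0,0,0,0,0,0,0,0,0,0,0,0,0], "hand": 0.7}}

```text
time: 42.05
eef_pos: [0.4222, -0.0802, 0.1024]
eef_rot: [0.0, 0.999, 0.0, -0.046]
contact_force: [0.5, 0.6, -0.4]
finger_gap: 0.0598
gripper_force: 0.0
```

{"api": "move_arm", "payload": {"targets": [0.05,0,-0.5,0,0,0,0.05,0,-0.6,0,0,0,0.05,0,-0.8,0,0,0,0,0,0,0,-0.058,0,0,0,0,0,0,0]}}

```text
time: 42.68
eef_pos: [0.4234, -0.0804, 0.2178]
eef_rot: [0.001, 1.0, 0.0, 0.001]
contact_force: [-0.5, 0.2, -0.3]
finger_gap: 0.0615
gripper_force: 0.0
```

```bash
python3 - <<'E'
from loc import *
np.set_printoptions(precision=4,suppress=True)
s=bot.state();print(s['time'],s['eef_pos'],s['eef_rot'])
for n in('scene','side'):
    f=cam(n);A=cloud(f);P=A.reshape(-1,3)
    t=P[(np.hypot(P[:,0]-.4268,P[:,1]+.08)<.03)&(P[:,2]>.11)&(P[:,2]<.165)];k=t[t[:,2]>.151]
    print(n,'top',t[:,2].max(),cv2.minAreaRect((k[:,:2]*1000).astype(np.float32)) if len(k)>3 else len(k))
    im=cv2.cvtColor(f['image'],cv2.COLOR_RGB2HSV)
    # grey/copper spools: top flange height, away from stand
    for g in((.444,.0807),(.585,.3355)):
        q=P[(np.hypot(P[:,0]-g[0],P[:,1]-g[1])<.07)&(P[:,2]>.024)&(P[:,2]<.032)]
        if len(q)>20:
            m=(q.min(0)+q.max(0))/2;print(' spool',len(q),m[:2],(q.max(0)-q.min(0))[:2])
E
```

```text
42.675 [ 0.4234 -0.0804  0.2178] [0.0007 1.     0.0001 0.0008]
scene top 0.15853612546399698 ((428.5447692871094, -81.59984588623047), (24.47862434387207, 24.068376541137695), 84.88446807861328)
 spool 287 [0.4449 0.0805] [0.062  0.0611]
 spool 209 [0.5858 0.3357] [0.0593 0.064 ]
side top 0.1592718716164384 ((425.5511474609375, -79.45802307128906), (25.642986297607422, 24.07135009765625), 87.22432708740234)
 spool 391 [0.4438 0.0823] [0.0605 0.0611]
 spool 520 [0.5831 0.3361] [0.0608 0.0604]
```

{"api": "move_arm", "payload": {"targets": [-0.12,0.9,0,0,0,0,-0.12,0.9,0,0,0,0,-0.11,0.9,0,0,0,0,0,0,0.8,0,0,0,0,0,0,0,0,0], "hand": 1.0}}

```text
time: 43.4
eef_pos: [0.4424, 0.0821, 0.1639]
eef_rot: [-0.0, 1.0, -0.0, -0.006]
contact_force: [0.3, -0.6, 0.3]
finger_gap: 0.0882
gripper_force: 0.0
```

```bash
python3 st.py .4443 .0812 .005; python3 - <<'E'
from h import *
cam('wrist','w4')
E
```

```text
43.4 [0.4424 0.0821 0.1639] [ 0.1076 -0.3117  1.7083  0.0005  1.7562 -1.4638] 0.08819068580232978 [ 0.3144 -0.5701  0.3294]
shift [-0.0613 -0.0136  2.6477] turn [-0.0005 -0.0071  0.0004]
```

View pics/w4.png

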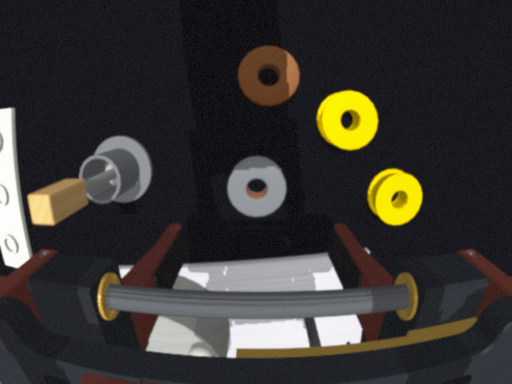

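The stirrer stands in its cup at left, and the grey spool at (257,187) is centred between the open fingers.

{"api": "move_arm", "payload": {"targets": [-0.03,-0.01,0.6,0,-0.006,0,0,0,0.7,0,0,0,0,0,0.6,0,0,0,0,0,0.4,0,0,0,0,0,0,0,0,0]}}

```text
time: 44.08
eef_pos: [0.4474, 0.0804, 0.031]
eef_rot: [0.001, 1.0, 0.0, 0.004]
contact_force: [0.0, 0.0, 0.0]
finger_gap: 0.0878
gripper_force: 0.0
```

```bash
python3 st.py .4443 .0812 .005
```

```text
44.075 [0.4474 0.0804 0.031 ] [ 0.1032 -0.2703  1.9115 -0.0004  1.4933 -1.4649] 0.08781251601755174 [0.0105 0.037  0.0474]
shift [0.0545 0.0129 0.433 ] turn [ 0.0002  0.0045 -0.0017]
```

{"api": "move_arm", "payload": {"targets": [0.04,0.01,0.4,0,0.003,0,0,0,0,0,0,0]}}

```text
time: 44.32
eef_pos: [0.4456, 0.0815, 0.008]
eef_rot: [0.001, 1.0, 0.0, 0.002]
contact_force: [0.1, -0.3, -1.0]
finger_gap: 0.0878
gripper_force: 0.0
```

{"api": "move_arm", "payload": {"targets": [0,0,0,0,0,0,0,0,0,0,0,0,0,0,0,0,0,0,0,0,0,0,0,0], "hand": 0.6}}

```text
time: 44.82
eef_pos: [0.446, 0.082, 0.008]
eef_rot: [0.0, 1.0, 0.0, 0.003]
contact_force: [-0.2, 0.2, 4.2]
finger_gap: 0.0622
gripper_force: 30.0
```

```bash
python3 st.py .4443 .0812 .005
```

```text
44.825 [0.446 0.082 0.008] [ 0.1065 -0.254   1.94    0.0003  1.4493 -1.4635] 0.062197558855122514 [-0.2027  0.2392  4.1955]
shift [ 0.0291 -0.0129  0.0503] turn [ 0.0006  0.0039 -0.0006]
```

{"api": "move_arm", "payload": {"targets": [0,0,-0.5,0,0,0,0,0,-0.7,0,0,0,0,0,-0.7,0,0,0,0,0,-0.5,0,0,0,0,0,0,0,0,0]}}

```text
time: 45.45
eef_pos: [0.4459, 0.0819, 0.1533]
eef_rot: [0.0, 1.0, 0.001, 0.004]
contact_force: [0.1, -1.0, -2.1]
finger_gap: 0.062
gripper_force: 30.0
```

```bash
cat > sp.py <<'E'
from loc import *
np.set_printoptions(precision=4,suppress=True)
def spindle(z0=.02,z1=.082):
    out=[]
    for n in('scene','side'):
        f=cam(n);P=cloud(f).reshape(-1,3)
        t=P[(np.hypot(P[:,0]-.6215,P[:,1]-.150)<.02)&(P[:,2]>z0)&(P[:,2]<z1)]
        if len(t)<15: print(n,'few',len(t));continue
        d=t.mean(0)-np.array(f['eye']);d[2]=0;d/=np.linalg.norm(d)
        a=np.array([-d[1],d[0],0]);l=t@a  # lateral mid is robust; depth = near surface + mean chord
        c=a*(np.percentile(l,3)+np.percentile(l,97))/2+d*(np.median(t@d)+.0055)
        g=least_squares(lambda x:np.hypot(t[:,0]-x[0],t[:,1]-x[1])-.007,c[:2],loss='soft_l1',f_scale=.001).x
        print(n,len(t),'mid',c[:2],'fit',g);out.append((c[:2]+g)/2)
    print('spindle',np.mean(out,0));return np.mean(out,0)
def held():
    c=bot.state()['eef_pos']
    for n in('scene','side'):
        P=cloud(cam(n)).reshape(-1,3)
        q=P[(np.hypot(P[:,0]-c[0],P[:,1]-c[1])<.042)&(P[:,2]>c[2]-.015)&(P[:,2]<c[2]+.024)]
        # flange rim points: lower/upper faces hidden; fit radius 31
        g,r=circ(q,.031);print(n,len(q),'held-TCP',g-c[:2],r,'z',np.percentile(q[:,2],[2,98])-c[2])
if __name__=='__main__':
    spindle();held()
E
python3 sp.py; python3 st.py .6215 .150 .16
```

```text
scene 128 mid [0.6223 0.1502] fit [0.6224 0.1503]
side 93 mid [0.6214 0.1502] fit [0.6216 0.1499]
spindle [0.6219 0.1501]
scene 463 held-TCP [-0.0082 -0.0079] 0.006843622476462131 z [-0.0065  0.0226]
side 417 held-TCP [0.0045 0.0029] 0.006276741637996902 z [-0.007   0.0218]
45.65 [0.4439 0.0817 0.1487] [ 0.1063 -0.3195  1.7413  0.0003  1.7188 -1.4635] 0.0621682791766117 [-0.0542  0.4848 -1.0684]
shift [-2.9597  1.1415 -0.1851] turn [ 0.0003  0.0006 -0.0006]
```

{"api": "move_arm", "payload": {"targets": [-0.75,0.29,0,0,0,0,-0.75,0.29,0,0,0,0,-0.75,0.29,0,0,0,0,-0.74,0.28,0,0,0,0,0,0,0,0,0,0]}}

```text
time: 46.28
eef_pos: [0.6247, 0.1512, 0.1459]
eef_rot: [0.0, 1.0, -0.0, -0.002]
contact_force: [-0.9, -0.1, -1.3]
finger_gap: 0.062
gripper_force: 30.0
```

{"api": "move_arm", "payload": {"targets": [0,0,0.5,0,0,0,0,0,0,0,0,0]}}

```text
time: 46.52
eef_pos: [0.6218, 0.15, 0.1179]
eef_rot: [0.0, 1.0, -0.0, -0.001]
contact_force: [-0.6, -0.2, -1.3]
finger_gap: 0.0625
gripper_force: 30.0
```

```bash
python3 st.py .6234 .1502 .1; python3 - <<'E'
from loc import *
np.set_printoptions(precision=4,suppress=True)
s=bot.state();c=s['eef_pos']
for n in('scene','side'):
    f=cam(n);A=cloud(f);P=A.reshape(-1,3);hsv=cv2.cvtColor(f['image'],cv2.COLOR_RGB2HSV).reshape(-1,3)
    near=(np.hypot(P[:,0]-c[0],P[:,1]-c[1])<.045)
    for nm,z0,z1,sat in(('low flange',-.009,-.003,0),('top flange',.017,.023,0)):
        k=near&(P[:,2]>c[2]+z0)&(P[:,2]<c[2]+z1)&(hsv[:,1]<60)
        q=P[k]; d=c-np.array(f['eye']);d[2]=0;d/=np.linalg.norm(d);a=np.array([-d[1],d[0],0]);l=(q-c)@a
        if len(q)>10:print(n,nm,len(q),circ(q,.031)[0]-c[:2],circ(q,.031)[1],'lat',a[:2],np.percentile(l,[1,99]))
im=[cv2.resize(cam(n)['image'][v:v+120,u:u+120],(400,400)) for n,u,v in(('scene',270,90),('side',130,140))]
cv2.imwrite('pics/h1.png',cv2.cvtColor(np.hstack(im),cv2.COLOR_RGB2BGR))
E
```

```text
46.525 [0.6218 0.15   0.1179] [ 0.1836  0.2041  1.2918 -0.0001  1.6486 -1.3862] 0.0625095536037259 [-0.6355 -0.1589 -1.2929]
shift [-0.0278  0.0034  0.2987] turn [-0.0004 -0.0017 -0.0006]
scene low flange 50 [-0.0018  0.0009] 0.0017686021008642846 lat [-0.9487 -0.3163] [-0.0273  0.0315]
scene top flange 162 [-0.0077 -0.0022] 0.0068015004145724305 lat [-0.9487 -0.3163] [-0.0286  0.031 ]
side low flange 24 [-0.0003 -0.0028] 0.004592684296641339 lat [0.6469 0.7626] [-0.0276  0.0167]
side top flange 281 [0.0067 0.0047] 0.010162654887404103 lat [0.6469 0.7626] [-0.0304  0.0169]
```

View pics/h1.png

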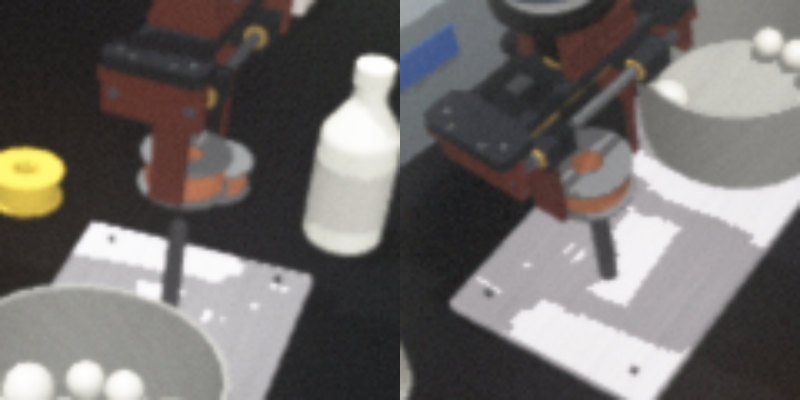

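The side crop shows the bore above the spindle, and the spool is about 2 mm off in x. I correct that and lower it.

{"api": "move_arm", "payload": {"targets": [-0.03,0,0.2,0,0,0,0,0,0.3,0,0,0,0,0,0,0,0,0]}}

```text
time: 47.1
eef_pos: [0.6248, 0.1503, 0.0886]
eef_rot: [0.001, 1.0, -0.0, -0.0]
contact_force: [-0.3, 0.1, -0.8]
finger_gap: 0.0624
gripper_force: 30.0
```

{"api": "move_arm", "payload": {"targets": [0,0,0.2,0,0,0,0,0,0,0,0,0]}}

```text
time: 47.35
eef_pos: [0.6257, 0.1505, 0.0785]
eef_rot: [0.001, 1.0, 0.0, 0.001]
contact_force: [0.0, -0.6, -1.8]
finger_gap: 0.0619
gripper_force: 30.0
```

```bash
python3 st.py .6236 .150 .02
```

```text
47.35 [0.6257 0.1505 0.0785] [ 0.1832  0.2236  1.3398 -0.0001  1.5758 -1.3866] 0.061934453404543836 [ 0.021  -0.6309 -1.7996]
shift [ 0.0378 -0.0087  0.9742] turn [ 0.0002  0.0015 -0.0006]
```

{"api": "move_arm", "payload": {"targets": [0.03,0,0.3,0,0,0,0,0,0.3,0,0,0,0,0,0.2,0,0,0,0,0,0,0,0,0]}}

```text
time: 47.85
eef_pos: [0.6237, 0.1505, 0.0297]
eef_rot: [0.0, 1.0, 0.0, 0.001]
contact_force: [-0.2, 0.8, -2.1]
finger_gap: 0.0624
gripper_force: 30.0
```

```bash
python3 st.py .6236 .150 .019
```

```text
47.85 [0.6237 0.1505 0.0297] [ 0.1837  0.2463  1.4014 -0.      1.4928 -1.3861] 0.06236112371236071 [-0.2264  0.8086 -2.0627]
shift [ 0.0014 -0.008   0.1791] turn [ 0.0001  0.0008 -0.0006]
```

{"api": "move_arm", "payload": {"targets": [0,0,0.12,0,0,0,0,0,0,0,0,0]}}

```text
time: 48.1
eef_pos: [0.6247, 0.1507, 0.0245]
eef_rot: [0.0, 1.0, 0.0, 0.002]
contact_force: [0.4, -0.1, -1.9]
finger_gap: 0.0621
gripper_force: 30.0
```

{"api": "move_arm", "payload": {"targets": [0,0,0.05,0,0,0,0,0,0,0,0,0]}}

```text
time: 48.35
eef_pos: [0.6248, 0.1507, 0.0217]
eef_rot: [0.0, 1.0, 0.0, 0.002]
contact_force: [-0.1, 0.5, -0.7]
finger_gap: 0.0623
gripper_force: 30.0
```

{"api": "move_arm", "payload": {"targets": [0,0,0.03,0,0,0,0,0,0,0,0,0]}}

```text
time: 48.6
eef_pos: [0.625, 0.1507, 0.0202]
eef_rot: [0.001, 1.0, 0.0, 0.003]
contact_force: [-0.5, 0.7, -0.3]
finger_gap: 0.0621
gripper_force: 30.0
```

{"api": "move_arm", "payload": {"targets": [0,0,0,0,0,0,0,0,0,0,0,0,0,0,0,0,0,0,0,0,0,0,0,0], "hand": 1.0}}

```text
time: 49.1
eef_pos: [0.6248, 0.1507, 0.0199]
eef_rot: [0.0, 1.0, 0.0, 0.002]
contact_force: [-0.6, -1.2, -0.2]
finger_gap: 0.0876
gripper_force: 0.0
```

{"api": "move_arm", "payload": {"targets": [0,0,-0.5,0,0,0,0,0,-0.7,0,0,0,0,0,-0.7,0,0,0,0,0,-0.5,0,0,0,0,0,0,0,0,0]}}

```text
time: 49.72
eef_pos: [0.6255, 0.1508, 0.1674]
eef_rot: [0.0, 1.0, 0.001, 0.005]
contact_force: [0.6, 1.4, 0.2]
finger_gap: 0.0879
gripper_force: 0.0
```

{"api": "move_arm", "payload": {"targets": [0.17,0.77,0,0,0,0,0.17,0.77,0,0,0,0,0.17,0.77,0,0,0,0,0.17,0.77,0,0,0,0,0,0,0,0,0,0]}}

```text
time: 50.35
eef_pos: [0.5816, 0.3383, 0.1607]
eef_rot: [-0.002, 1.0, -0.0, 0.0]
contact_force: [-0.1, -0.7, 0.6]
finger_gap: 0.088
gripper_force: 0.0
```

```bash
python3 - <<'E'
from loc import *
np.set_printoptions(precision=4,suppress=True)
for n in('scene','side'):
    f=cam(n,n+'5');P=cloud(f).reshape(-1,3)
    for g,z in(((.585,.3355),.028),((.622,.150),.040)):
        q=P[(np.hypot(P[:,0]-g[0],P[:,1]-g[1])<.07)&(abs(P[:,2]-z)<.004)]
        if len(q)>20:print(n,len(q),(q.min(0)+q.max(0))[:2]/2,(q.max(0)-q.min(0))[:2],'z med',np.median(q[:,2]),circ(q[np.hypot(*(q[:,:2]-(q.min(0)+q.max(0))[:2]/2).T)>.025]))
a=cv2.imread('pics/scene5.png');b=cv2.imread('pics/side5.png')
cv2.imwrite('pics/c5.png',cv2.resize(np.hstack([a,b]),(800,300)))
E
python3 st.py .5845 .336 .005
```

```text
scene 210 [0.586  0.3349] [0.059  0.0591] z med 0.02837812176420218 (array([0.5857, 0.3346, 0.028 ]), np.float64(0.0016404184758419822))
scene 275 [0.6239 0.1506] [0.0601 0.0608] z med 0.040248700313527785 (array([0.6241, 0.1496, 0.0283]), np.float64(0.0017516125218543545))
side 519 [0.5829 0.3361] [0.0601 0.061 ] z med 0.027753757061418916 (array([0.5831, 0.3363, 0.0281]), np.float64(0.0016729783966318885))
side 325 [0.6235 0.1512] [0.0638 0.0605] z med 0.03990018849851984 (array([0.6228, 0.1512, 0.0281]), np.float64(0.0017364386473171555))
50.45 [0.583  0.3352 0.1616] [ 0.4722  0.2839  1.1221 -0.002   1.7343 -1.0989] 0.08745773858271826 [-0.3552 -0.3057 -0.0575]
shift [-0.0196  0.0165  2.6099] turn [-0.0007  0.0013 -0.    ]
```

View pics/c5.png

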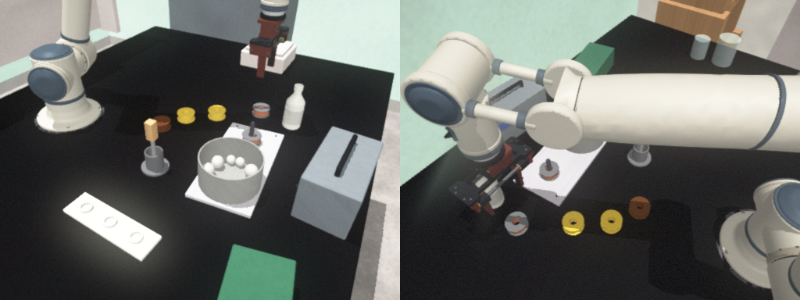

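The first spool sits flat on the plate at (252,138), its top at z = 0.040 m. The second, at (261,110), is unmoved with the gripper above it.

{"api": "move_arm", "payload": {"targets": [-0.02,0.01,0.6,0,0,0,0,0,0.7,0,0,0,0,0,0.6,0,0,0,0,0,0.4,0,0,0,0,0,0,0,0,0]}}

```text
time: 51.08
eef_pos: [0.5842, 0.3335, 0.0222]
eef_rot: [0.001, 1.0, -0.001, -0.0]
contact_force: [-0.9, -0.9, 0.1]
finger_gap: 0.0878
gripper_force: 0.0
```

```bash
python3 st.py .5845 .3355 .005
```

```text
51.075 [0.5842 0.3335 0.0222] [ 0.4691  0.3351  1.3089 -0.0017  1.4994 -1.0986] 0.08778547339688794 [-0.9471 -0.8796  0.1216]
shift [-0.0058  0.0341  0.2869] turn [-0.0015 -0.0005 -0.0019]
```

{"api": "move_arm", "payload": {"targets": [0,0.03,0.28,0,0,0,0,0,0,0,0,0]}}

```text
time: 51.32
eef_pos: [0.5852, 0.3375, 0.0082]
eef_rot: [0.001, 1.0, 0.0, 0.002]
contact_force: [0.5, 0.9, -0.6]
finger_gap: 0.088
gripper_force: 0.0
```

{"api": "move_arm", "payload": {"targets": [0,0,0,0,0,0,0,0,0,0,0,0,0,0,0,0,0,0,0,0,0,0,0,0], "hand": 0.6}}

```text
time: 51.82
eef_pos: [0.5858, 0.3381, 0.0098]
eef_rot: [0.0, 1.0, 0.001, 0.003]
contact_force: [0.1, -0.6, 2.5]
finger_gap: 0.0624
gripper_force: 30.0
```

{"api": "move_arm", "payload": {"targets": [0,0,-0.5,0,0,0,0,0,-0.7,0,0,0,0,0,-0.7,0,0,0,0,0,-0.5,0,0,0,0,0,0,0,0,0]}}

```text
time: 52.45
eef_pos: [0.586, 0.3385, 0.1564]
eef_rot: [0.0, 1.0, 0.002, 0.005]
contact_force: [-0.4, 0.1, -1.4]
finger_gap: 0.0621
gripper_force: 30.0
```

```bash
python3 st.py .6235 .1502 .15
```

```text
52.45 [0.586  0.3385 0.1564] [ 0.4742  0.2871  1.1274 -0.0013  1.7168 -1.0958] 0.06207589520733559 [-0.446   0.1434 -1.4362]
shift [-0.6276 -3.1379  0.102 ] turn [ 0.0022  0.0062 -0.0006]
```

{"api": "move_arm", "payload": {"targets": [-0.16,-0.785,0,0,0,0,-0.16,-0.785,0,0,0,0,-0.155,-0.785,0,0,0,0,-0.155,-0.785,0,0,0,0,0,0,0,0,0,0]}}

```text
time: 53.08
eef_pos: [0.6222, 0.1458, 0.1502]
eef_rot: [0.003, 1.0, -0.0, 0.0]
contact_force: [-0.3, -0.1, -1.4]
finger_gap: 0.0621
gripper_force: 30.0
```

{"api": "move_arm", "payload": {"targets": [0,0,0.5,0,0,0,0,0,0,0,0,0]}}

```text
time: 53.32
eef_pos: [0.6202, 0.1498, 0.1181]
eef_rot: [0.0, 1.0, -0.0, -0.002]
contact_force: [-0.1, 0.5, -1.1]
finger_gap: 0.0626
gripper_force: 30.0
```

```bash
python3 st.py .6232 .1502 .1; python3 - <<'E'
from loc import *
np.set_printoptions(precision=4,suppress=True)
s=bot.state();c=s['eef_pos']
for n in('scene','side'):
    f=cam(n);A=cloud(f);P=A.reshape(-1,3);hsv=cv2.cvtColor(f['image'],cv2.COLOR_RGB2HSV).reshape(-1,3)
    k=(np.hypot(P[:,0]-c[0],P[:,1]-c[1])<.045)&(P[:,2]>c[2]-.011)&(P[:,2]<c[2]-.004)&(hsv[:,1]<60);q=P[k]
    if len(q)>10:print(n,len(q),circ(q,.031)[0]-c[:2],circ(q,.031)[1])
E
```

```text
53.325 [0.6202 0.1498 0.1181] [ 0.1834  0.2005  1.2955  0.0004  1.6491 -1.3869] 0.06262041875170477 [-0.1099  0.5265 -1.1175]
shift [-0.0506  0.0074  0.3016] turn [-0.0002 -0.0023 -0.0003]
scene 54 [-0.0003  0.0013] 0.0014912609071629705
side 39 [ 0.0013 -0.0003] 0.005235630219660546
```

{"api": "move_arm", "payload": {"targets": [-0.03,0,0.2,0,0,0,0,0,0.3,0,0,0,0,0,0,0,0,0]}}

```text
time: 53.8
eef_pos: [0.6232, 0.1493, 0.0901]
eef_rot: [0.0, 1.0, -0.0, 0.0]
contact_force: [0.3, 0.1, -1.6]
finger_gap: 0.0621
gripper_force: 30.0
```

{"api": "move_arm", "payload": {"targets": [0,0,0.2,0,0,0,0,0,0,0,0,0]}}

```text
time: 54.05
eef_pos: [0.624, 0.1493, 0.0798]
eef_rot: [0.001, 1.0, 0.0, 0.001]
contact_force: [0.5, 0.4, -1.5]
finger_gap: 0.0622
gripper_force: 30.0
```

```bash
python3 st.py .6228 .150 .049
```

```text
54.05 [0.624  0.1493 0.0798] [ 0.1818  0.2175  1.3444 -0.      1.5771 -1.3879] 0.062226603089688116 [ 0.4782  0.4497 -1.454 ]
shift [0.0206 0.0116 0.513 ] turn [ 0.0003  0.0017 -0.0007]
```

{"api": "move_arm", "payload": {"targets": [0.02,0.01,0.2,0,0,0,0,0,0.2,0,0,0,0,0,0,0,0,0]}}

```text
time: 54.42
eef_pos: [0.6224, 0.1499, 0.0551]
eef_rot: [0.0, 1.0, 0.0, 0.001]
contact_force: [0.2, 0.6, -0.2]
finger_gap: 0.0623
gripper_force: 30.0
```

{"api": "move_arm", "payload": {"targets": [0,0,0.08,0,0,0,0,0,0,0,0,0]}}

```text
time: 54.68
eef_pos: [0.6234, 0.15, 0.0521]
eef_rot: [0.0, 1.0, 0.0, 0.002]
contact_force: [0.6, 0.3, -1.3]
finger_gap: 0.062
gripper_force: 30.0
```

{"api": "move_arm", "payload": {"targets": [0,0,0.03,0,0,0,0,0,0,0,0,0]}}

```text
time: 54.92
eef_pos: [0.6235, 0.1501, 0.0506]
eef_rot: [0.001, 1.0, 0.0, 0.002]
contact_force: [-0.7, -0.5, -1.2]
finger_gap: 0.0618
gripper_force: 30.0
```

{"api": "move_arm", "payload": {"targets": [0,0,0.03,0,0,0,0,0,0,0,0,0]}}

```text
time: 55.18
eef_pos: [0.6238, 0.1501, 0.0496]
eef_rot: [0.0, 1.0, 0.0, 0.003]
contact_force: [-0.2, -0.4, 2.5]
finger_gap: 0.0621
gripper_force: 30.0
```

{"api": "move_arm", "payload": {"targets": [0,0,0,0,0,0,0,0,0,0,0,0,0,0,0,0,0,0,0,0,0,0,0,0], "hand": 1.0}}

```text
time: 55.68
eef_pos: [0.6235, 0.15, 0.0486]
eef_rot: [0.0, 1.0, 0.0, 0.002]
contact_force: [-0.3, 0.6, -0.4]
finger_gap: 0.0879
gripper_force: 0.0
```

{"api": "move_arm", "payload": {"targets": [0,0,-0.5,0,0,0,0,0,-0.7,0,0,0,0,0,-0.7,0,0,0,0,0,-0.7,0,0,0,0,0,0,0,0,0]}}

```text
time: 56.3
eef_pos: [0.6243, 0.1502, 0.2099]
eef_rot: [0.0, 1.0, 0.001, 0.006]
contact_force: [-0.1, -0.3, 0.1]
finger_gap: 0.0876
gripper_force: 0.0
```

{"api": "move_arm", "payload": {"targets": [0.7,0.2,0,0,0,0,0.7,0.2,0,0,0,0,0.7,0.2,0,0,0,0,0,0,0,0,0,0]}}

```text
time: 56.8
eef_pos: [0.4947, 0.1868, 0.203]
eef_rot: [-0.001, 1.0, 0.0, 0.002]
contact_force: [0.7, 0.4, 0.4]
finger_gap: 0.0878
gripper_force: 0.0
```

```bash
python3 - <<'E'
from loc import *
np.set_printoptions(precision=4,suppress=True)
print(bot.state()['time'])
for n in('scene','side'):
    f=cam(n,n+'6');P=cloud(f).reshape(-1,3)
    q=P[(np.hypot(P[:,0]-.622,P[:,1]-.15)<.05)&(P[:,2]>.055)&(P[:,2]<.076)]
    if len(q)>20:print(n,len(q),(q.min(0)+q.max(0))[:2]/2,'z',np.percentile(q[:,2],[50,95]))
    # any spool-like top left on the bench (z ~ .028)
    hsv=cv2.cvtColor(f['image'],cv2.COLOR_RGB2HSV).reshape(-1,3)
    k=((abs(P[:,2]-.028)<.003)&(P[:,0]>.15)&(P[:,0]<.85)&(abs(P[:,1])<.6)).reshape(384,512).astype(np.uint8)
    m,l,s,c=cv2.connectedComponentsWithStats(cv2.morphologyEx(k,cv2.MORPH_CLOSE,np.ones((3,3))))
    for i in range(1,m):
        if s[i,4]>80:
            w=(l.reshape(-1)==i)&(k.reshape(-1)>0);print('  z28 blob',s[i,4],P[w].mean(0)[:2],np.median(hsv[w],0))
    q=P[(np.hypot(P[:,0]-.7005,P[:,1]-.318)<.05)&(P[:,2]>.03)&(P[:,2]<.1)]
    if len(q)>20:print('  bottle',circ(q,.03)[0])
a=cv2.imread('pics/scene6.png');b=cv2.imread('pics/side6.png')
cv2.imwrite('pics/c6.png',cv2.resize(np.hstack([a,b]),(800,300)))
E
```

```text
56.8
scene 355 [0.6238 0.1483] z [0.0677 0.07  ]
  z28 blob 222 [0.4579 0.2411] [ 28. 139. 253.]
  z28 blob 237 [0.3723 0.1754] [ 27. 155. 246.]
  z28 blob 209 [0.3322 0.0937] [ 11. 154.  89.]
  z28 blob 177 [ 0.6665 -0.1045] [ 30.   8. 150.]
  bottle [0.7011 0.3183]
side 145 [0.6207 0.1701] z [0.0673 0.0693]
  z28 blob 459 [0.3267 0.094 ] [ 12. 151.  85.]
  z28 blob 505 [0.3697 0.1784] [ 26. 161. 248.]
  z28 blob 512 [0.4549 0.2442] [ 27. 159. 249.]
  bottle [0.7004 0.3179]
```

View pics/c6.png

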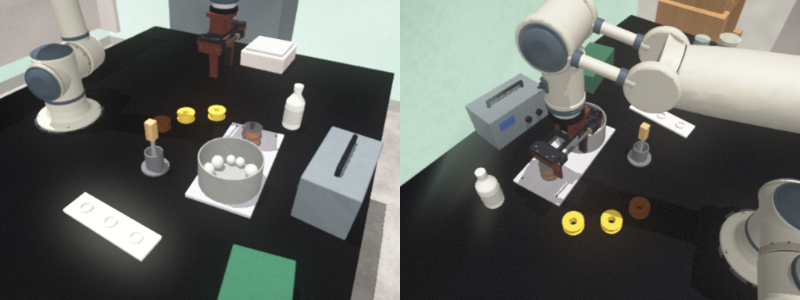

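Both spools are stacked, with the top at z = 0.068 m. The stirrer stands in its cup at (153,140), the bottle is unmoved, and no grey spool is left. One last check of the pot's contents.

```bash
python3 - <<'E'
from loc import *
c=np.array([.640,-.040]);S=400;top=np.zeros((S,S),np.float32)
for n in('scene','side'):
    P=cloud(cam(n)).reshape(-1,3);P=P[(P[:,2]>.0)&(P[:,2]<.1)]
    ij=((P[:,:2]-c)/.2*S+S/2).astype(int);k=((ij>=0)&(ij<S)).all(1)
    for (i,j),z in zip(ij[k],P[k,2]):cv2.circle(top,(int(i),int(j)),2,float(max(top[j,i],z)),-1)
h=cv2.applyColorMap((np.clip(top/.1,0,1)*255).astype(np.uint8),cv2.COLORMAP_JET)
cv2.circle(h,(200,200),160,(255,255,255),1)
a=cv2.resize(cv2.imread('pics/scene6.png')[165:280,245:345],(400,400))
cv2.imwrite('pics/top2.png',np.hstack([h,a]))
E
```

```text
(no output)
```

View pics/top2.png

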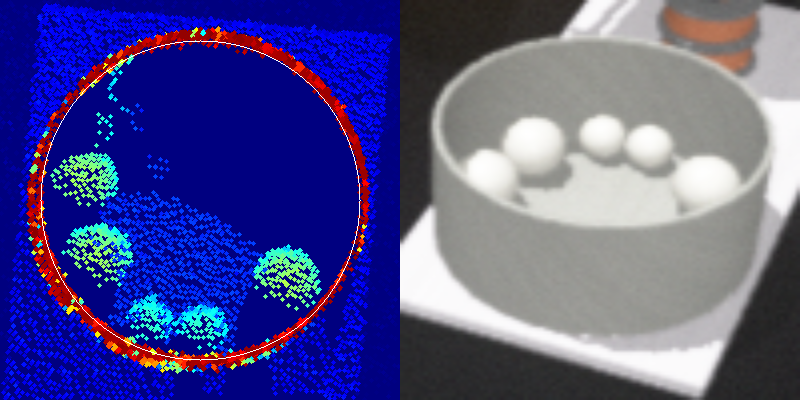

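{"api": "move_arm", "payload": {"targets": [0,0,-0.9,0,0,0,0.25,-0.9,0,0,0,0,0.25,-0.9,0,0,0,0,0.25,-0.9,0,0,0,0,0.25,-0.9,0,0,0,0]}}

```text
time: 57.62
eef_pos: [0.4364, -0.0321, 0.2574]
eef_rot: [0.001, 1.0, 0.0, 0.002]
contact_force: [1.1, -0.6, 0.2]
finger_gap: 0.0881
gripper_force: 0.0
```

{"api": "move_arm", "payload": {"targets": [0,-0.9,0,0,0,0,0,-0.9,0,0,0,0,0,0,0,0,0,0]}}

```text
time: 58.0
eef_pos: [0.4362, -0.1418, 0.2567]
eef_rot: [0.004, 1.0, 0.0, 0.001]
contact_force: [0.0, 1.0, 0.4]
finger_gap: 0.088
gripper_force: 0.0
```

```bash
python3 - <<'E'
from loc import *
np.set_printoptions(precision=4,suppress=True)
c=np.array([.6393,-.0395])
for n in('scene','side'):
    P=cloud(cam(n));k=((np.hypot(P[...,0]-c[0],P[...,1]-c[1])<.077)&(P[...,2]>.027)&(P[...,2]<.056)).astype(np.uint8)
    k=cv2.erode(k,np.ones((2,2)));m,l,s,_=cv2.connectedComponentsWithStats(k,connectivity=4)
    for i in range(1,m):
        if s[i,4]>8:
            q=P[l==i];zt=q[:,2].max();r=.018 if zt>.0475 else .013;g=sphere(q,r);print(n,s[i,4],'ztop',zt,'r',r,g,'px',((g[:2]-[.64,-.04])*2000+200).astype(int),'rad',np.hypot(*(g[:2]-c)))
E
```

```text
scene 156 ztop 0.044314102037562586 r 0.013 [0.6311 0.0155 0.0405] px [182 310] rad 0.055600396070623524
scene 287 ztop 0.05421609375826386 r 0.018 [ 0.593  -0.0353  0.0487] px [105 209] rad 0.04650634775480545
scene 164 ztop 0.05450071505931042 r 0.018 [0.6827 0.0033 0.0352] px [285 286] rad 0.06097711694346374
side 142 ztop 0.04491704672126129 r 0.013 [ 0.6225 -0.0916  0.0391] px [165  96] rad 0.05471667317496964
side 28 ztop 0.053979005412322034 r 0.018 [0.6817 0.0051 0.0349] px [283 290] rad 0.06155501110297451
```

```bash
python3 - <<'E'
from loc import *
np.set_printoptions(precision=4,suppress=True)
c=np.array([.6393,-.0395]);f=cam('side');P=cloud(f);Z=P[...,2].copy()
ok=(np.hypot(P[...,0]-c[0],P[...,1]-c[1])<.077)&(Z>.0395)&(Z<.056)
m,l,s,_=cv2.connectedComponentsWithStats(ok.astype(np.uint8),connectivity=4)
for i in range(1,m):
    q=P[l==i]
    if len(q)>5:
        g=sphere(q,.013);print(len(q),q[:,2].max(),g,'px',((g[:2]-[.64,-.04])*2000+200).astype(int),'caps mean',((q.mean(0)[:2]-[.64,-.04])*2000+200).astype(int),s[i,:2])
E
```

```text
20 0.044929796569104674 [ 0.6574 -0.1004  0.0308] px [234  79] caps mean [235  79] [237 148]
21 0.04370152062228927 [ 0.6297 -0.1044  0.0298] px [179  71] caps mean [179  71] [246 152]
25 0.04500233028256018 [ 0.6059 -0.0952  0.0304] px [131  89] caps mean [131  92] [251 157]
44 0.05467507339023581 [0.6812 0.0012 0.0406] px [282 282] caps mean [273 280] [206 164]
10 0.04359689317217652 [ 0.5861 -0.0763  0.0309] px [ 92 127] caps mean [102 128] [252 164]
```

```bash
python3 -c "
from plant import bot
print(bot.finish_job())"
```

```text
the job is handed in; nothing more can be done
None
```

The job is handed in at 58 s: all three fresh balls are in the pot, stirred for about eight rounds one way (rod leaning up to 8° at times) with all nine still in it. The stirrer is back upright in its holder, both grey spools are stacked fully down on the spindle, and the bottle is unmoved.

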